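# Fetch the rear bottle from the reagent rack

### The arm

A 6-joint arm with a two-finger parallel gripper is mounted at the origin on a cart in front of the work surface, level with it; the furniture and walls round the work are solid. World frame = base frame: x ahead of the robot, y to its left, z up, the work surface at z = 0. Lengths are in mm, angles in rad, forces in N, time in s.
With the tool pointing down it reaches from about 350 to 875 mm from the base axis. Payload 4.2 kg.
Tool frame: the origin (TCP) lies midway between the tips of the shut fingers; the grasp point (between the pads) lies 19 mm behind it; x points along the fingers, y is the direction in which the jaws open and shut, and the axes are right-handed (so a half turn about x gives the same grasp; the last joint's range is limited). The gripper opens to 85 mm and grips with 20 to 120 N. Pads are 22 mm wide; open, the fingers measure 114 mm over their backs; the gripper's body (76 mm by 85 mm) begins 54 mm behind the grasp point. The pads swing forward as they close: fully open they stand 13 mm farther back than shut.
Start: joints at [-1.087, 0.385, 0.008, 0, -1.194, -0.259], TCP at [139.337, -609.249, 231.312] pointing down, gripper open.
Joint ranges: [-3.14, 3.14], [-1.21, 2.06], [-1.07, 1.41], [-3.16, 2.05], [-2.99, -0.16], [-3.1, 3.1]. Speed limits (rad/s): [2.79, 2.79, 3.14, 3.14, 3.14, 3.14].

### API

Orientations are given as a unit quaternion [x, y, z, w].
In Python, from bench import readout, imaging, arm gives the robot as it stands.
- The arm moves only by the tool arm_command, never from a script. Its argument "increments" is a list of rows, each a list of 3 entries, a list of its own where there are three numbers: the turn, a rotation vector about the world's x, y, z in degrees, then the shift along the world's x, y, z in mm, then the closure, from 0 (fully open) to 1 (shut). In form: [[[ax, ay, az], [tx, ty, tz], fingers], ...]. A call has exactly 5 rows; each row is the pose to reach, as a shift and turn from the pose measured when the call began; what a row does not reach only later rows make up. A row lasts 1/10 s, in which the tool goes at most 50 mm and 8.59 degrees, less where a joint would pass 70% of its speed; a pose out of reach is approached as far as the arm can. A call with a gripper value outside its range is refused whole. The fingers move at their own pace and stop on an object; the grip force is fixed at half the most. Time passes only in rows, so rows that repeat a pose let the fingers close, or fill a call up. It gives the time, the measured TCP pose, the force and the opening at its end, in the units of the state.
- readout.read_state(): the state, without advancing time (a new reading comes with each control period).
- imaging.get_image(name): name is "scene" or "top" or "wrist"; returns (picture, depth): 384x512x3 uint8, blue, green, red; 384x512 float32, mm along the optical axis (not along the pixel's ray), 0 where there is no reading.
- imaging.camera_info(name): a dict with "vfov" (degrees; the focal length in pixels is half the picture's height over the tangent of half this angle, whatever the lens; pixels are square), "cx", "cy" (the principal point, pixels), "eye" and "rotation" of the camera in the world; the wrist camera has in their place "T_tool_cam" (4x4, takes a point from camera to tool coordinates, whose origin is the TCP and whose axes are the tool frame's). Camera axes: x right, y down, z forward; pixel columns grow to the right and rows downward; lengths in mm; the calibration is good to about 2 mm. The wrist camera is an equidistant fisheye: a pixel r from the principal point sees the ray r / f radians off the axis. A picture is of the moment at which its call begins: read the wrist's pose just before it. camera_info takes no time and is no camera call.
- arm.job_done(): hands the job in, once; it reports no verdict.
The state is a dict: "clock": time; "joints": joint angles; "joint_vel": joint speeds; "joint_efforts": joint torques, N m; "position": TCP position; "ee_rot": TCP orientation; "contact_force": force on the tool from outside, world axes, zero at the start; "wrist_torque": the same for the moment, N m; "gripper_width": finger opening in mm.
Only numpy, scipy, OpenCV 4.12 (cv2) and the standard library are available. Lean on these libraries where they do the work, as an engineer would, in place of code of your own. Each camera call takes 0.05 s, during which the arm holds its last target. There are 200 camera calls.

### The job

I need the green-capped dropper bottle from the back of the bottle rack: first clear the red-capped and blue-capped bottles out of its way onto the grey side tray, then stand the green one in the middle of the orange dish. When it is there, put the red and the blue bottle back in the rack, each standing in the middle of the strip of its own colour. Keep the bottles upright, and leave alone the brass weight and the black touchstone behind the dish.

Things in the scene. Friction and masses are not known exactly. Their poses are not given: they have to be found in the camera images.
- green_bottle: dropper bottle standing upright: white round body 31 mm in diameter and 47 mm tall, above it a green cap 21 mm in diameter (tapering in looks, but to the fingers a plain 21 mm cylinder) up to 84 mm; loose, about 55 g; origin at the centre of its underside, z up its axis. At the start in the rear place of the rack, between the two wooden cheeks (a like one far back on the desk is mere clutter).
- red_bottle: dropper bottle standing upright: white round body 31 mm in diameter and 47 mm tall, above it a red cap 21 mm in diameter (tapering in looks, but to the fingers a plain 21 mm cylinder) up to 84 mm; loose, about 55 g; origin at the centre of its underside, z up its axis. At the start in the front or the middle place of the rack.
- blue_bottle: dropper bottle standing upright: white round body 31 mm in diameter and 47 mm tall, above it a blue cap 21 mm in diameter (tapering in looks, but to the fingers a plain 21 mm cylinder) up to 84 mm; loose, about 55 g; origin at the centre of its underside, z up its axis. At the start in the front or the middle place of the rack.
- rack: fixed wooden rack, 176 (x) x 100 (y) mm; origin: underside centre. Bottle places in file at x = -54 (front, nearest the robot), -10, +34 mm (rear, green patch), undersides at z = 14 mm. The rear one lies between upright cheeks, 48 mm apart inside, x = +14 to +60 mm, tops at 78 mm: grip there only with fingers before and behind the bottle (along x). The other two are open at the sides (y).
- red_strip: red strip on the rack, fixed, 36 mm (x) by 84 mm (y), 2 mm thick, lying across the front or the middle place; origin at the centre of its underside, top face 14 mm over the worktop. The bottles need not start on the strip of their colour.
- blue_strip: blue strip on the rack, fixed, same size as the red one, across the other of these two places; origin at the centre of its underside.
- tray: grey shallow side tray, fixed, 100 mm (x) by 160 mm (y) outside, walls 4 mm thick and 10 mm tall, floor 4 mm thick; origin at the centre of its underside. Empty at the start, with room for both bottles along y.
- dish: orange round drip dish, fixed, 80 mm across the rim, 10 mm tall, inside floor 4 mm over the worktop and about 62 mm across; origin at the centre of its underside. Empty at the start.
- brass_weight: brass weight with a knob, 30 mm in diameter, 34 mm tall, 200 g, loose, behind the dish; origin at the centre of its underside. A bystander, to be left alone.
- stone: black touchstone slab with gold streaks, 52 x 90 x 18 mm, loose, 190 g, behind the dish; origin at the centre of its underside. A bystander, to be left alone.

How it is judged:
By the outcome, as a careful person would: the job done as asked, in the order asked, and still so for the second after the job is handed in, with the robot touching nothing.
It also fails if it takes over 120 s, if anything falls off the work surface, if the arm or the gripper's body presses on something with over 40 N, if the wrist force passes 120 N, or if a joint passes its speed limit or range.

## Working session

There is one attempt and no reset: what is moved stays moved. The work goes in short steps, Python scripts to look and compute and a tool call to move; the robot and the scene stay as the last step left them, time stands still between calls to the robot, and variables do not carry over. Pictures are saved under pics/ and viewed, about 12 in all and at most 16, crops included, and the job is handed in when it is done.

Besides the shell and the picture viewer there is one more tool, called after ">>>" in YAML: its name, and indented under it one key for each argument. arm_command: Moves the arm, as the interface text tells. Its arguments: {"type":"object","properties":{"increments":{"type":"array","items":{"type":"array"}}},"required":["increments"]}

```bash
ls; mkdir -p pics; python3 - <<'E'
from bench import readout, imaging
import cv2
s=readout.read_state(); print(s)
for n in("scene","top"):
    p,d=imaging.get_image(n); cv2.imwrite(f"pics/{n}0.png",p); print(n,imaging.camera_info(n))
print(imaging.camera_info("wrist"))
E
```

```text
pics
{'clock': 0.0, 'joints': array([-1.08739173e+00,  3.85559167e-01,  6.61532688e-03, -5.11383747e-04,
       -1.19400964e+00, -2.58582633e-01]), 'joint_vel': array([-0.00110607, -0.00060419, -0.00100727,  0.00085748,  0.00032821,
        0.00341086]), 'joint_efforts': array([-2.95223754e-04, -3.92291415e+01,  1.88396251e+01,  4.18623805e+00,
       -4.79379989e-03, -8.59410420e-06]), 'position': array([ 139.20967756, -608.69049508,  230.21407067]), 'ee_rot': array([-0.07848123,  0.70277084,  0.08002465,  0.70253107]), 'contact_force': array([ 0.07865901,  0.15228953, -0.03094829]), 'wrist_torque': array([ 0.02655471,  0.01294585, -0.02483568]), 'gripper_width': 85.33096574179427}
scene {'vfov': 47.66565431806758, 'cx': 256.35945822852136, 'cy': 191.28518780726912, 'eye': array([150.46584467, 689.03925438, 517.75754299]), 'rotation': array([-0.22207166,  0.82626501, -0.5019669 ,  0.12648929])}
top {'vfov': 45.78718634371551, 'cx': 255.20769445020193, 'cy': 188.39326862575908, 'eye': array([ 432.91932392,  -64.60304921, 1206.12288777]), 'rotation': array([-0.70569588,  0.70625776, -0.03755153,  0.04222785])}
{'vfov': 65.70646984690485, 'cx': 257.9571330957935, 'cy': 188.14825894468535, 'T_tool_cam': array([[-7.11281516e-04, -3.15232589e-01,  9.49014177e-01,
        -1.42415903e+02],
       [ 9.99999429e-01, -9.81085766e-04,  4.23608954e-04,
        -9.07258587e-01],
       [ 7.97528954e-04,  9.49013937e-01,  3.15233107e-01,
        -8.09487248e+01],
       [ 0.00000000e+00,  0.00000000e+00,  0.00000000e+00,
         1.00000000e+00]])}
```

View pics/scene0.png

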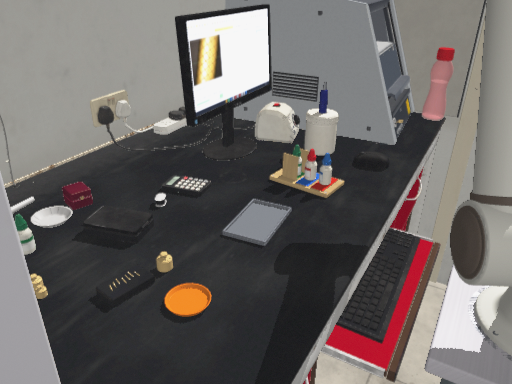

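View pics/top0.png

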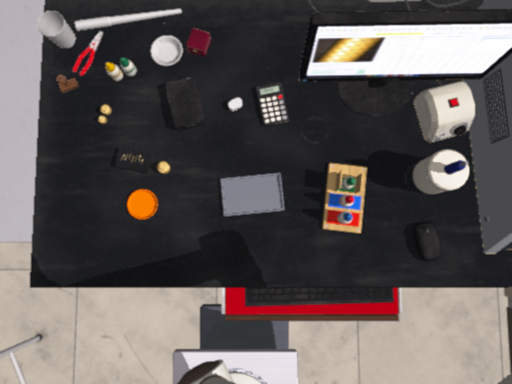

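The rack is at about (345,198) in the top picture: the blue bottle stands on the red strip in front, the red bottle on the blue strip in the middle, and green is behind. The tray is at (252,194), the dish at (142,204), and the weight and stone are at (163,167) and (130,159).

```bash
cat > h.py <<'E'
from bench import readout, imaging
import cv2, numpy as np
from scipy.spatial.transform import Rotation as R
np.set_printoptions(precision=1,suppress=True)
def cam(n, st=None):
    i=imaging.camera_info(n); f=192/np.tan(np.radians(i["vfov"])/2)
    if n!="wrist": return i,f,R.from_quat(i["rotation"]).as_matrix(),np.array(i["eye"])
    T=i["T_tool_cam"]; Rt=R.from_quat(st["ee_rot"]).as_matrix()
    return i,f,Rt@T[:3,:3],Rt@T[:3,3]+st["position"]
def ray(n,u,v,z,st=None):
    "pixel -> world point on plane z"
    i,f,M,e=cam(n,st); x,y=(u-i["cx"])/f,(v-i["cy"])/f
    if n=="wrist":
        r=np.hypot(x,y)+1e-12; c=np.array([x/r*np.sin(r),y/r*np.sin(r),np.cos(r)])
    else: c=np.array([x,y,1])
    d=M@c; return e+d*(z-e[2])/d[2]
def proj(n,P,st=None):
    i,f,M,e=cam(n,st); c=M.T@(np.array(P,float)-e)
    if n=="wrist":
        r=np.arctan2(np.hypot(c[0],c[1]),c[2]); a=np.arctan2(c[1],c[0]); return i["cx"]+f*r*np.cos(a),i["cy"]+f*r*np.sin(a)
    return i["cx"]+f*c[0]/c[2],i["cy"]+f*c[1]/c[2]
def grab(n,name=None):
    st=readout.read_state(); p,d=imaging.get_image(n)
    if name: cv2.imwrite(f"pics/{name}.png",p)
    return st,p,d
HUE=dict(red=[(0,8),(172,180)],green=[(55,90)],blue=[(100,125)],orange=[(8,18)])
def mask(p,c,s=110,v=50):
    h=cv2.cvtColor(p,cv2.COLOR_BGR2HSV)
    m=sum(cv2.inRange(h,(a,s,v),(b,255,255)) for a,b in HUE[c]); return m
def blobs(m,mn=20):
    n,l,s,c=cv2.connectedComponentsWithStats(m); return [(c[k],s[k],l==k) for k in range(1,n) if s[k][4]>=mn]
E
python3 - <<'E'
from h import *
st,p,d=grab("top")
i,f,M,e=cam("top")
print(d[150:240:10,345])
for c in HUE:
    for ce,s,_ in blobs(mask(p,c)): print(c,ce,s,ray("top",*ce,14),ray("top",*ce,84))
# rack outline, tray outline
h=cv2.cvtColor(p,cv2.COLOR_BGR2HSV)
m=cv2.inRange(h,(8,50,80),(30,220,255)); m[:,:310]=0;m[:,380:]=0
for ce,s,_ in blobs(m): print("wood",ce,s)
m=np.zeros_like(m); roi=h[165:225,210:295]; m[165:225,210:295]=cv2.inRange(roi,(95,15,70),(130,110,200))
for ce,s,l in blobs(m,300):
    q=cv2.minAreaRect(np.argwhere(l)[:,::-1].astype(np.float32)); print("tray",q,[ray("top",*b,8) for b in cv2.boxPoints(q)],ray("top",*q[0],8))
roi=p[145:245,310:380]; cv2.imwrite("pics/rack.png",cv2.resize(roi,None,fx=6,fy=6,interpolation=cv2.INTER_CUBIC))
E
```

```text
[1221.8 1219.4 1206.8 1150.5 1198.2 1129.9 1190.7 1129.  1185.5]
red [198.6  41.6] [186  28  25  28 384] [973.2  98.2  14. ] [941.5  88.6  84. ]
red [83.9 60.8] [ 72  46  24  31 364] [919.6 411.1  14. ] [891.1 383.2  84. ]
red [279.8  96.1] [277  94   6   5  23] [ 818.8 -123.2   14. ] [ 796.2 -119.8   84. ]
red [453.4 101.9] [449  98   9   8  53] [ 801.4 -589.7   14. ] [ 779.8 -558.9   84. ]
red [348.7 198.8] [345 195   8   8  53] [ 540.3 -302.5   14. ] [ 534.  -288.5   84. ]
red [341.9 218.2] [327 210  33  17 290] [ 489.4 -283.4   14. ] [ 486.1 -270.6   84. ]
red [307.3 306.8] [ 225  287  174   29 2545] [ 262.6 -190.1   14. ] [ 272.6 -182.7   84. ]
green [123.9  61. ] [120  57   8   9  56] [918.6 301.8  14. ] [890.1 280.3  84. ]
green [350.6 180.9] [347 178   8   7  38] [ 587.7 -308.6   14. ] [ 578.6 -294.3   84. ]
blue [453.8 167. ] [445 161  19  12 121] [ 624.5 -582.2   14. ] [ 613.2 -551.8   84. ]
blue [343.5 201.6] [329 194  32  16 245] [ 533.  -288.5   14. ] [ 527.1 -275.4   84. ]
blue [347.  216.6] [344 213   7   8  41] [ 493.5 -296.9   14. ] [ 490.  -283.3   84. ]
orange [334
[... 373 characters left out ...]
 21  17 214] [855.6 455.7  14. ] [830.8 425.2  84. ]
orange [344.4 193.1] [ 322  163   46   71 1354] [ 555.4 -291.4   14. ] [ 548.2 -278.1   84. ]
orange [141.9 203.8] [126 188  33  32 804] [527.6 241.6  14. ] [522.1 223.6  84. ]
orange [313.1 317.2] [226 315 171   5 727] [ 236.8 -204.5   14. ] [ 248.3 -196.3   84. ]
wood [348.7  49.4] [317  38  63  24 868]
wood [344.9 193.2] [ 322  163   46   71 1576]
wood [343.4 317.9] [310 316  70   5 327]
tray ((252.0904083251953, 194.05213928222656), (39.00991439819336, 61.974056243896484), 84.42780303955078) [array([597.6,  38.7,   8. ]), array([ 613.6, -125.5,    8. ]), array([ 510.1, -134.8,    8. ]), array([494.4,  27.8,   8. ])] [553.7 -48.4   8. ]
```

View pics/rack.png

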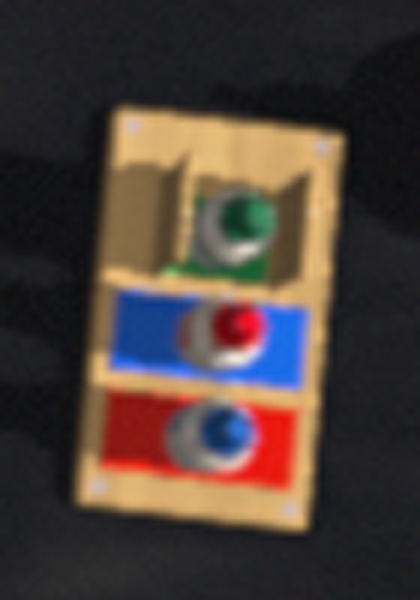

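The crop confirms it: red strip in front, blue strip in the middle, and the rack is yawed about −7°. Next I'll work out the jaw direction and the rack frame.

```bash
python3 - <<'E'
from h import *
st=readout.read_state()
print(R.from_quat(st["ee_rot"]).as_matrix())
o=(310,145)
C=[ray("top",u/6+o[0],v/6+o[1],12) for u,v in [(115,107),(345,130),(310,530),(75,505)]]
print(np.array(C),np.mean(C,0))
for a,b in((3,0),(2,1)): v=C[b]-C[a]; print(np.degrees(np.arctan2(v[1],v[0])),np.linalg.norm(v))
st,p,d=grab("scene")
for c in("red","green","blue","orange"):
    for ce,s,_ in blobs(mask(p,c),15):
        if (250<ce[0]<360 and 130<ce[1]<210) or c=="orange" and ce[1]>250: print(c,ce,s,ray("scene",*ce,10 if c=="orange" else 80),d[int(ce[1]),int(ce[0])])
# dish from top via ellipse
m=mask(grab("top")[1],"orange")
b=[l for ce,s,l in blobs(m) if abs(ce[0]-142)<5][0]
q=cv2.fitEllipse(max(cv2.findContours(b.astype(np.uint8),0,1)[0],key=len)); print(q,ray("top",*q[0],9))
E
```

```text
[[-0.  -0.2  1. ]
 [ 0.   1.   0.2]
 [-1.   0.  -0. ]]
[[ 636.4 -253.3   12. ]
 [ 626.  -354.7   12. ]
 [ 449.9 -334.5   12. ]
 [ 460.8 -232.6   12. ]] [ 543.3 -293.8   12. ]
-6.722182912315013 176.81349112280012
-6.534485113236658 177.1827053841608
red [311.4 155.3] [307 149  10  12  85] [ 535.2 -288.8   80. ] 1113.7802
red [323.5 184.5] [311 177  27  14 132] [ 445. -147.   80.] 1116.48
green [296.3 150.6] [293 145   7  11  51] [ 582.1 -297.4   80. ] 1136.8671
blue [326.4 159.4] [322 153  10  12  87] [ 491.7 -283.9   80. ] 1092.7887
blue [307.5 180.4] [296 172  24  14 100] [ 484.2 -147.6   80. ] 1140.6313
orange [187.4 298.9] [ 164  282   48   35 1288] [528.5 247.2  10. ] 748.25616
((141.92315673828125, 203.7438201904297), (30.680513381958008, 31.597412109375), 67.53191375732422) [528.1 242.9   9. ]
```

>>> arm_command:
  increments:
    - [[0, 0, -4], [36, 33, 0], 0]
    - [[0, 0, -8], [72, 66, 0], 0]
    - [[0, 0, -12], [108, 99, 0], 0]
    - [[0, 0, -16], [144, 132, 0], 0]
    - [[0, 0, -19], [180, 165, 0], 0]

```text
clock: 0.75
position: [320.3, -442.5, 230.9]
ee_rot: [0.039, 0.706, -0.038, 0.706]
contact_force: [-0.0, -0.1, 0.2]
gripper_width: 85.6
```

>>> arm_command:
  increments:
    - [[0, 0, 0], [36, 33, 0], 0]
    - [[0, 0, 0], [72, 66, 0], 0]
    - [[0, 0, 0], [108, 99, 0], 0]
    - [[0, 0, 0], [144, 132, 0], 0]
    - [[0, 0, 0], [180, 165, 0], 0]

```text
clock: 1.25
position: [501.5, -275.8, 231.1]
ee_rot: [0.039, 0.706, -0.038, 0.706]
contact_force: [-0.5, -0.9, -0.0]
gripper_width: 85.8
```

```bash
cat > look.py <<'E'
from h import *
import sys
st,p,d=grab("wrist",sys.argv[1])
M=R.from_quat(st["ee_rot"]).as_matrix()
print(st["position"],"jaw yaw",np.degrees(np.arctan2(M[1,1],M[0,1])),"tool x",M[:,0],"w",st["gripper_width"],"t",st["clock"])
for c in("red","green","blue"):
    for ce,s,l in blobs(mask(p,c),150):
        q=cv2.minAreaRect(np.argwhere(l)[:,::-1].astype(np.float32))
        print(c,ce,s,"z14",ray("wrist",*ce,14,st)[:2],"cap75",ray("wrist",*ce,75,st)[:2])
E
python3 look.py w1
```

```text
[ 501.5 -275.8  231.1] jaw yaw 83.73582245818407 tool x [ 0.  0. -1.] w 85.75734399617656 t 1.25
red [178.6   8.4] [ 139    0  120   30 1240] z14 [ 301.2 -350.9] cap75 [ 321.5 -336.8]
red [388.2   3.3] [376   0  25   8 181] z14 [312.7 -89.4] cap75 [ 331.1 -119.7]
red [255.6 151.7] [ 222  140   67   26 1013] z14 [ 492.6 -278.2] cap75 [ 480.5 -276.5]
red [252.9 206.7] [242 196  21  23 304] z14 [ 564.5 -289.9] cap75 [ 540.2 -286.2]
green [253.  243.9] [246 234  14  23 213] z14 [ 619.5 -296.2] cap75 [ 585.9 -291.4]
blue [267.3 178.9] [246 157  41  42 707] z14 [ 529.1 -267.5] cap75 [ 510.8 -267.6]
blue [230.9 185.5] [223 175  23  24 381] z14 [ 532.7 -314.4] cap75 [ 513.7 -306.5]
blue [ 54.7 302.4] [ 36 280  43  43 619] z14 [ 727.8 -696.3] cap75 [ 675.7 -623.6]
```

View pics/w1.png

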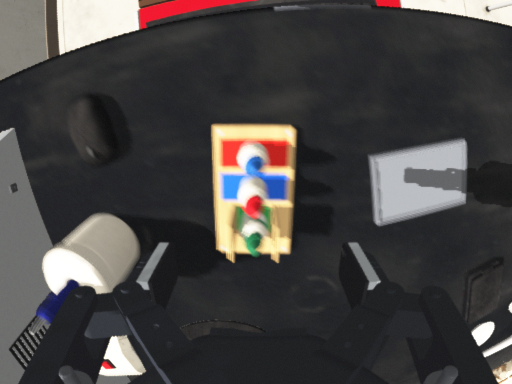

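The wrist view shows the file with blue cap (255,162), red (254,203) and green (254,242). The open fingers are at the bottom left and right. Next I'll use the depth image to pin down the caps and strips now that the arm has settled.

```bash
cat >> h.py <<'E'
def pts(n,st,d,m):
    "world points of the masked pixels, from depth"
    i,f,M,e=cam(n,st); v,u=np.nonzero((m>0)&(d>0)); x,y=(u-i["cx"])/f,(v-i["cy"])/f; D=d[v,u][:,None]
    if n=="wrist":
        r=np.hypot(x,y)+1e-12; c=np.stack([x/r*np.tan(r),y/r*np.tan(r),np.ones_like(x)],1)
    else: c=np.stack([x,y,np.ones_like(x)],1)
    return (c*D)@M.T+e
def caps(n,st,p,d,box,mn=40):
    "cap tops inside world box (x0,x1,y0,y1): centroid of highest points; strips: median box of z<25 points"
    x0,x1,y0,y1=box
    for c in("red","green","blue"):
        P=pts(n,st,d,mask(p,c)); P=P[(P[:,0]>x0)&(P[:,0]<x1)&(P[:,1]>y0)&(P[:,1]<y1)]
        H=P[P[:,2]>50]; L=P[P[:,2]<28]
        if len(H)>5:
            zt=np.percentile(H[:,2],97); T=H[H[:,2]>zt-8]; print(n,c,"cap all",len(H),H.mean(0),"top",len(T),T.mean(0),"mid-range",(T.min(0)+T.max(0))/2)
        if len(L)>mn:
            q=cv2.minAreaRect(L[:,:2].astype(np.float32)); print("   patch",q,"z",np.median(L[:,2]))
E
python3 - <<'E'
from h import *
B=(420,660,-380,-210)
st,p,d=grab("wrist"); print(st["position"],st["joint_vel"]); caps("wrist",st,p,d,B)
st,p,d=grab("top"); caps("top",st,p,d,B)
st,p,d=grab("scene"); caps("scene",st,p,d,B)
E
```

```text
[ 506.6 -272.4  230.7] [-0.1 -0.  -0.   0.  -0.   0.1]
wrist red cap all 357 [ 530.4 -289.2   90.1] top 119 [ 531.8 -291.7  108.3] mid-range [ 525.  -309.   200.5]
   patch ((520.8739013671875, -287.4227294921875), (84.23189544677734, 94.72974395751953), 83.59821319580078) z 13.79771859610878
wrist green cap all 294 [ 574.2 -293.3   86.6] top 105 [ 577.  -293.4   95.3] mid-range [ 577.7 -293.5   94.6]
   patch ((600.9729614257812, -296.90966796875), (41.88417053222656, 79.90960693359375), 84.3809585571289) z 13.88033430598793
wrist blue cap all 336 [ 488.5 -283.3   87.2] top 123 [ 490.  -283.4   95.8] mid-range [ 490.6 -283.9   94.9]
   patch ((534.3189086914062, -289.23931884765625), (82.85111999511719, 34.495487213134766), 83.4753189086914) z 13.995557727387052
top red cap all 10 [ 478.7 -256.   305.5] top 7 [ 480.  -247.9  368.5] mid-range [ 480.2 -248.1  368.3]
   patch ((490.8780212402344, -285.9580993652344), (83.85938262939453, 36.42987823486328), 83.3810043334961) z 14.726489070302932
top blue cap all 42 [ 489.7 -282.2   90.5] top 21 [ 489.6 -284.6   96.6] mid-range [ 489.7 -285.2   96.2]
scene red cap all 84 [ 533.3 -283.2   82.3] top 22 [ 532.3 -284.    94. ] mid-range [ 532.6 -284.7   94.7]
   patch ((490.8572082519531, -298.6385498046875), (119.2436752319336, 40.05143737792969), 83.18180847167969) z 14.15532518301913
scene green cap all 50 [ 577.1 -286.1   85.2] top 13 [ 578.4 -287.8   94.9] mid-range [ 578.6 -287.5   95.4]
scene blue cap all 82 [ 489.3 -275.7   87.2] top 21 [ 490.1 -274.8  109.5] mid-range [ 490.5 -258.   172.6]
   patch ((533.7494506835938, -304.3658142089844), (124.03275299072266, 35.279136657714844), 84.52201843261719) z 14.570757363954783
```

>>> arm_command:
  increments:
    - [[0, 0, 0], [-16, -12, 0], 0.2]
    - [[0, 0, 0], [-16, -12, 0], 0.3]
    - [[0, 0, 0], [-16, -12, -30], 0.3]
    - [[0, 0, 0], [-16, -12, -60], 0.3]
    - [[0, 0, 0], [-16, -12, -80], 0.3]

```text
clock: 1.95
position: [482.7, -289.4, 148.9]
ee_rot: [0.04, 0.707, -0.038, 0.705]
contact_force: [-0.2, -0.6, 0.1]
gripper_width: 60.2
```

```bash
python3 - <<'E'
from h import *
B=(420,660,-380,-210)
st,p,d=grab("wrist","w2"); print(st["position"],st["gripper_width"]); caps("wrist",st,p,d,B)
E
```

```text
[ 482.7 -289.4  148.9] 60.20749955718347
wrist red cap all 636 [ 529.1 -288.7   84.4] top 191 [ 531.6 -289.2   95. ] mid-range [ 532.3 -289.3   94.6]
   patch ((521.88720703125, -287.1232604980469), (83.23634338378906, 98.03179168701172), 83.36570739746094) z 13.964380078622014
wrist green cap all 542 [ 573.7 -293.7   84.8] top 165 [ 576.4 -294.1   95. ] mid-range [ 577.5 -294.1   94.5]
   patch ((606.6028442382812, -297.6117858886719), (42.841827392578125, 92.1338882446289), 83.69515228271484) z 13.854756636112825
wrist blue cap all 653 [ 486.2 -284.5   87.7] top 221 [ 487.9 -286.4  100.3] mid-range [ 478.1 -317.1  171.1]
   patch ((534.1898193359375, -288.76123046875), (83.11781311035156, 34.70370864868164), 83.14976501464844) z 13.822206576902886
```

>>> arm_command:
  increments:
    - [[0, 0, 0], [7, 5, 0], 0.3]
    - [[0, 0, 0], [7, 5, 0], 0.3]
    - [[0, 0, 0], [7, 5, 0], 0.3]
    - [[0, 0, 0], [7, 5, 0], 0.3]
    - [[0, 0, 0], [7, 5, 0], 0.3]

```text
clock: 2.5
position: [488.4, -283.7, 146.6]
ee_rot: [0.041, 0.708, -0.038, 0.704]
contact_force: [0.2, -0.3, -0.1]
gripper_width: 59.3
```

```bash
python3 - <<'E'
from h import *
B=(420,660,-380,-210)
st,p,d=grab("wrist"); print(st["position"],st["joint_vel"],st["gripper_width"]); caps("wrist",st,p,d,B)
E
```

```text
[ 488.4 -283.7  146.6] [-0.  0. -0. -0.  0.  0.] 59.334730240006685
wrist red cap all 662 [ 529.9 -288.5   84.8] top 201 [ 532.1 -288.9   95.5] mid-range [ 532.6 -288.9   95. ]
   patch ((524.4226684570312, -287.5088195800781), (83.64241790771484, 102.92871856689453), 83.01121520996094) z 13.953566017709477
wrist green cap all 559 [ 574.2 -293.4   85.1] top 173 [ 576.8 -293.7   95. ] mid-range [ 577.7 -293.9   94.5]
   patch ((610.5100708007812, -298.2433166503906), (43.04075622558594, 99.99867248535156), 82.9649429321289) z 13.903963280960596
wrist blue cap all 677 [ 486.7 -284.    87.8] top 244 [ 488.6 -285.2   98.7] mid-range [ 481.8 -314.7  169.9]
   patch ((534.3754272460938, -288.9195251464844), (83.31706237792969, 35.14479446411133), 83.45984649658203) z 13.823285323069797
```

>>> arm_command:
  increments:
    - [[0, 0, 0], [1, 0, -30], 0.3]
    - [[0, 0, 0], [1, 0, -60], 0.3]
    - [[0, 0, 0], [1, 0, -81], 0.3]
    - [[0, 0, 0], [1, 0, -81], 0.3]
    - [[0, 0, 0], [1, 0, -81], 0.3]

```text
clock: 3.05
position: [489.7, -283.8, 65.9]
ee_rot: [0.04, 0.708, -0.038, 0.704]
contact_force: [-0.4, -0.5, 0.6]
gripper_width: 59.8
```

>>> arm_command:
  increments:
    - [[0, 0, 0], [0, 0, 0], 0.5]
    - [[0, 0, 0], [0, 0, 0], 0.8]
    - [[0, 0, 0], [0, 0, 0], 1]
    - [[0, 0, 0], [0, 0, 0], 1]
    - [[0, 0, 0], [0, 0, 0], 1]

```text
clock: 3.55
position: [490.6, -284.1, 67.3]
ee_rot: [0.04, 0.708, -0.038, 0.704]
contact_force: [-1.5, 1.2, 6.1]
gripper_width: 19.4
```

>>> arm_command:
  increments:
    - [[0, 0, 0], [0, 0, 20], 1]
    - [[0, 0, 0], [0, 0, 50], 1]
    - [[0, 0, 0], [0, 0, 70], 1]
    - [[0, 0, 0], [0, 0, 70], 1]
    - [[0, 0, 0], [0, 0, 70], 1]

```text
clock: 4.05
position: [490.2, -283.8, 137.0]
ee_rot: [0.04, 0.708, -0.038, 0.704]
contact_force: [-0.5, -0.3, -0.8]
gripper_width: 19.3
```

>>> arm_command:
  increments:
    - [[0, 0, 0], [8, 36, 0], 1]
    - [[0, 0, 0], [16, 72, 0], 1]
    - [[0, 0, 0], [24, 108, 0], 1]
    - [[0, 0, 0], [30, 137, 0], 1]
    - [[0, 0, 0], [30, 137, 0], 1]

```text
clock: 4.55
position: [519.9, -144.1, 135.4]
ee_rot: [0.039, 0.709, -0.036, 0.704]
contact_force: [0.1, -0.7, -0.9]
gripper_width: 19.1
```

>>> arm_command:
  increments:
    - [[0, 0, 0], [8, 36, 0], 1]
    - [[0, 0, 0], [16, 72, 0], 1]
    - [[0, 0, 0], [24, 108, 0], 1]
    - [[0, 0, 0], [30, 137, 0], 1]
    - [[0, 0, 0], [30, 137, 0], 1]

```text
clock: 5.05
position: [550.1, -5.0, 134.1]
ee_rot: [0.038, 0.709, -0.035, 0.703]
contact_force: [-0.2, -0.9, -1.1]
gripper_width: 19.3
```

```bash
python3 - <<'E'
from h import *
st,p,d=grab("wrist","w3"); print(st["position"],st["joint_vel"],st["gripper_width"],st["contact_force"])
E
```

```text
[550.1  -5.  134.1] [-0. -0. -0.  0. -0.  0.] 19.295134628506755 [-0.2 -0.9 -1.1]
```

View pics/w3.png

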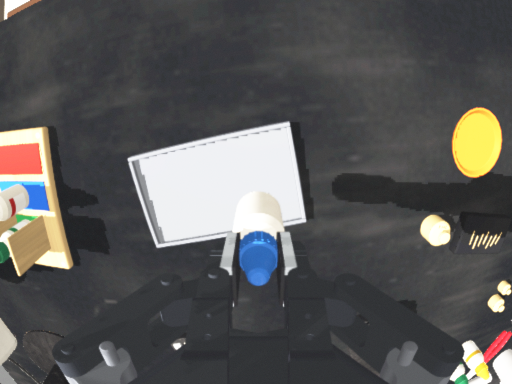

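The blue bottle is held upright at (258,240), over the left part of the tray. The tray corners are at (129,157), (290,123), (306,220) and (155,247).

```bash
python3 - <<'E'
from h import *
st=readout.read_state()
C=np.array([ray("wrist",u,v,10,st) for u,v in((129,157),(290,123),(306,220),(155,247))]); print(C,C.mean(0))
for a,b in((0,1),(3,2),(0,3),(1,2)): v=C[b]-C[a]; print(np.linalg.norm(v),np.degrees(np.arctan2(v[1],v[0])))
E
```

```text
[[ 510.7 -129.1   10. ]
 [ 497.7   27.7   10. ]
 [ 593.8   36.4   10. ]
 [ 609.7 -123.7   10. ]] [553.  -47.2  10. ]
157.33432401587095 94.74555253915274
160.86588606078953 95.67416502139865
99.16739811148261 3.1557787229032734
96.52511783727329 5.196212723116623
```

>>> arm_command:
  increments:
    - [[0, 0, 0], [0, -5, -25], 1]
    - [[0, 0, 0], [0, -5, -50], 1]
    - [[0, 0, 0], [0, -5, -68], 1]
    - [[0, 0, 0], [0, -5, -76], 1]
    - [[0, 0, 0], [0, -5, -76], 1]

```text
clock: 5.6
position: [548.9, -12.7, 57.8]
ee_rot: [0.038, 0.71, -0.037, 0.702]
contact_force: [-0.1, 0.1, -0.8]
gripper_width: 19.4
```

>>> arm_command:
  increments:
    - [[0, 0, 0], [0, 0, -0.5], 1]
    - [[0, 0, 0], [0, 0, -0.5], 0.7]
    - [[0, 0, 0], [0, 0, -0.5], 0.5]
    - [[0, 0, 0], [0, 0, -0.5], 0.5]
    - [[0, 0, 0], [0, 0, -0.5], 0.5]

```text
clock: 6.1
position: [548.9, -12.8, 57.3]
ee_rot: [0.038, 0.71, -0.037, 0.702]
contact_force: [0.0, -0.7, -0.4]
gripper_width: 42.7
```

>>> arm_command:
  increments:
    - [[0, 0, 0], [0, 0, 20], 0.5]
    - [[0, 0, 0], [0, 0, 50], 0.5]
    - [[0, 0, 0], [0, 0, 80], 0.5]
    - [[0, 0, 0], [0, 0, 90], 0.5]
    - [[0, 0, 0], [0, 0, 90], 0.5]

```text
clock: 6.6
position: [549.8, -12.5, 148.9]
ee_rot: [0.038, 0.709, -0.036, 0.703]
contact_force: [0.0, -0.9, -0.5]
gripper_width: 42.8
```

```bash
python3 - <<'E'
from h import *
st,p,d=grab("wrist","w4"); print(st["position"],st["gripper_width"]); caps("wrist",st,p,d,(480,620,-140,50))
E
```

```text
[549.8 -12.5 148.9] 42.82433774157703
wrist blue cap all 345 [544.  -10.3  74.5] top 101 [546.  -11.2  83.7] mid-range [547.3 -12.2  84.5]
```

>>> arm_command:
  increments:
    - [[0, 0, 0], [-2, -36, 0], 0.3]
    - [[0, 0, 0], [-4, -72, 0], 0.3]
    - [[0, 0, 0], [-6, -108, 0], 0.3]
    - [[0, 0, 0], [-8, -138, 0], 0.3]
    - [[0, 0, 0], [-8, -138, 0], 0.3]

```text
clock: 7.15
position: [539.0, -153.2, 144.9]
ee_rot: [0.04, 0.711, -0.038, 0.701]
contact_force: [0.1, -0.2, -0.4]
gripper_width: 59.9
```

>>> arm_command:
  increments:
    - [[0, 0, 0], [-2, -36, 0], 0.3]
    - [[0, 0, 0], [-4, -72, 0], 0.3]
    - [[0, 0, 0], [-6, -108, 0], 0.3]
    - [[0, 0, 0], [-8, -138, 0], 0.3]
    - [[0, 0, 0], [-8, -138, 0], 0.3]

```text
clock: 7.65
position: [529.9, -293.2, 142.6]
ee_rot: [0.041, 0.713, -0.039, 0.699]
contact_force: [-0.7, -0.0, -0.3]
gripper_width: 59.7
```

>>> arm_command:
  increments:
    - [[0, 0, 0], [0, 0, 0], 0.3]
    - [[0, 0, 0], [0, 0, 0], 0.3]
    - [[0, 0, 0], [0, 0, 0], 0.3]
    - [[0, 0, 0], [0, 0, 0], 0.3]
    - [[0, 0, 0], [0, 0, 0], 0.3]

```text
clock: 8.15
position: [530.2, -292.6, 142.8]
ee_rot: [0.041, 0.712, -0.039, 0.699]
contact_force: [-0.2, 0.5, 0.2]
gripper_width: 59.4
```

```bash
python3 - <<'E'
from h import *
st,p,d=grab("wrist"); M=R.from_quat(st["ee_rot"]).as_matrix(); print(st["position"],M,np.degrees(np.arctan2(M[1,1],M[0,1]))); caps("wrist",st,p,d,(420,660,-380,-210))
E
```

```text
[ 530.2 -292.6  142.8] [[-0.   0.1  1. ]
 [ 0.   1.  -0.1]
 [-1.   0.  -0. ]] 83.52736465528207
wrist red cap all 712 [ 530.5 -288.7   86.9] top 253 [ 532.7 -288.6   97.4] mid-range [ 532.8 -261.6  171.3]
   patch ((520.54296875, -286.92352294921875), (83.49995422363281, 94.62152099609375), 83.32112121582031) z 13.864531569472234
wrist green cap all 636 [ 574.5 -293.6   86. ] top 219 [ 577.2 -293.8   95.4] mid-range [ 578.8 -293.7   94.8]
   patch ((605.7636108398438, -297.4571533203125), (43.0274543762207, 91.4828109741211), 83.15431213378906) z 13.82535499499707
   patch ((534.7987670898438, -288.93475341796875), (83.31472778320312, 35.05194854736328), 83.42487335205078) z 13.967603698744483
```

>>> arm_command:
  increments:
    - [[0, -1, 0], [3, 4, 0], 0.3]
    - [[0, -1, 0], [3, 4, -20], 0.3]
    - [[0, -1, 0], [3, 4, -50], 0.3]
    - [[0, -1, 0], [3, 4, -76], 0.3]
    - [[0, -1, 0], [3, 4, -76], 0.3]

```text
clock: 8.7
position: [530.5, -287.5, 63.3]
ee_rot: [0.043, 0.709, -0.038, 0.703]
contact_force: [-0.9, 0.6, -0.3]
gripper_width: 59.8
```

>>> arm_command:
  increments:
    - [[0, 0, 0], [0, 0, 0], 0.5]
    - [[0, 0, 0], [0, 0, 0], 0.8]
    - [[0, 0, 0], [0, 0, 0], 1]
    - [[0, 0, 0], [0, 0, 0], 1]
    - [[0, 0, 0], [0, 0, 0], 1]

```text
clock: 9.2
position: [531.6, -287.8, 64.9]
ee_rot: [0.042, 0.708, -0.038, 0.704]
contact_force: [-0.0, 0.5, 5.4]
gripper_width: 19.3
```

>>> arm_command:
  increments:
    - [[0, 0, 0], [0, 0, 20], 1]
    - [[0, 0, 0], [0, 0, 50], 1]
    - [[0, 0, 0], [0, 0, 70], 1]
    - [[0, 0, 0], [0, 0, 70], 1]
    - [[0, 0, 0], [0, 0, 70], 1]

```text
clock: 9.7
position: [531.2, -287.6, 134.7]
ee_rot: [0.043, 0.708, -0.038, 0.704]
contact_force: [-0.6, 0.6, -0.6]
gripper_width: 19.2
```

>>> arm_command:
  increments:
    - [[0, 0, 0], [6, 45, 0], 1]
    - [[0, 0, 0], [12, 90, 0], 1]
    - [[0, 0, 0], [18, 135, 0], 1]
    - [[0, 0, 0], [23, 170, 0], 1]
    - [[0, 0, 0], [26, 200, 0], 1]

```text
clock: 10.2
position: [556.3, -85.6, 133.0]
ee_rot: [0.042, 0.709, -0.038, 0.703]
contact_force: [0.0, 0.2, -0.5]
gripper_width: 19.7
```

>>> arm_command:
  increments:
    - [[0, 0, 0], [0, 0, 0], 1]
    - [[0, 0, 0], [0, 0, 0], 1]
    - [[0, 0, 0], [0, 0, 0], 1]
    - [[0, 0, 0], [0, 0, -15], 1]
    - [[0, 0, 0], [0, 0, -15], 1]

```text
clock: 10.7
position: [554.5, -86.8, 116.0]
ee_rot: [0.043, 0.71, -0.039, 0.701]
contact_force: [-0.4, -1.1, -1.2]
gripper_width: 19.6
```

Down to TCP z ≈ 55, open partway, then lift.

>>> arm_command:
  increments:
    - [[0, 0, 0], [1, 0, -25], 1]
    - [[0, 0, 0], [1, 0, -45], 1]
    - [[0, 0, 0], [1, 0, -56], 1]
    - [[0, 0, 0], [1, 0, -59], 1]
    - [[0, 0, 0], [1, 0, -60], 1]

```text
clock: 11.2
position: [555.8, -87.2, 56.3]
ee_rot: [0.043, 0.71, -0.039, 0.702]
contact_force: [0.0, -0.1, -0.3]
gripper_width: 20.0
```

>>> arm_command:
  increments:
    - [[0, 0, 0], [0, 0, 0], 1]
    - [[0, 0, 0], [0, 0, 0], 0.7]
    - [[0, 0, 0], [0, 0, 0], 0.5]
    - [[0, 0, 0], [0, 0, 0], 0.5]
    - [[0, 0, 0], [0, 0, 0], 0.5]

```text
clock: 11.7
position: [556.0, -87.1, 56.6]
ee_rot: [0.043, 0.71, -0.039, 0.702]
contact_force: [0.5, 0.6, -0.4]
gripper_width: 42.9
```

>>> arm_command:
  increments:
    - [[0, 0, 0], [0, 0, 20], 0.5]
    - [[0, 0, 0], [0, 0, 50], 0.5]
    - [[0, 0, 0], [0, 0, 80], 0.5]
    - [[0, 0, 0], [0, 0, 110], 0.5]
    - [[0, 0, 0], [0, 0, 110], 0.5]

```text
clock: 12.2
position: [558.9, -87.2, 171.6]
ee_rot: [0.043, 0.707, -0.038, 0.705]
contact_force: [0.2, 0.6, 0.4]
gripper_width: 42.8
```

```bash
python3 - <<'E'
from h import *
st,p,d=grab("wrist","w5"); print(st["position"],st["gripper_width"]); caps("wrist",st,p,d,(480,620,-140,50)); caps("wrist",st,p,d,(420,660,-380,-210))
E
```

```text
[558.9 -87.2 171.6] 42.765993729057925
wrist red cap all 492 [555.6 -87.2  80.4] top 180 [557.8 -86.8  95.9] mid-range [563.7 -68.3 174.6]
wrist blue cap all 281 [544.9 -15.   75.2] top 92 [547.  -14.3  84.6] mid-range [548.3 -14.3  84.2]
   patch ((490.7598876953125, -282.4784851074219), (83.44847869873047, 34.5034065246582), 83.27493286132812) z 13.630282002208162
wrist green cap all 384 [ 576.6 -288.3   83.8] top 100 [ 577.5 -290.6   94.4] mid-range [ 578.  -291.2   94.4]
   patch ((585.4151000976562, -327.7338562011719), (26.421489715576172, 111.5829086303711), 35.78951644897461) z 13.576084846424834
```

View pics/w5.png

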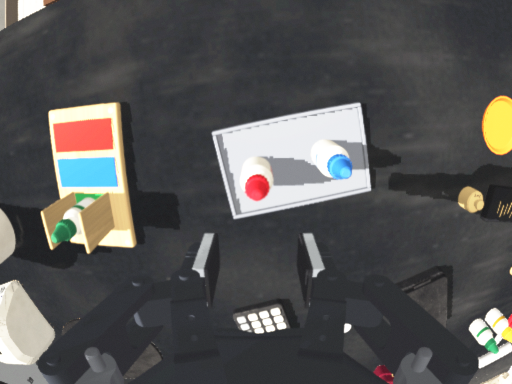

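Both bottles stand upright in the tray: red at (257,185), blue at (338,165). Next is green, with the jaws turned 90°.

>>> arm_command:
  increments:
    - [[0, 0, -8], [4, -42, 0], 0.3]
    - [[0, 0, -16], [8, -84, 0], 0.3]
    - [[0, 0, -24], [12, -126, 0], 0.3]
    - [[0, 0, -32], [16, -168, 0], 0.3]
    - [[0, 0, -40], [19, -207, 0], 0.3]

```text
clock: 12.75
position: [575.6, -295.5, 167.4]
ee_rot: [0.285, 0.651, -0.279, 0.646]
contact_force: [0.9, -0.5, -0.5]
gripper_width: 60.0
```

>>> arm_command:
  increments:
    - [[0, 0, -8], [0, 0, 0], 0.3]
    - [[0, 0, -16], [0, 0, 0], 0.3]
    - [[0, 0, -24], [0, 0, 0], 0.3]
    - [[0, 0, -32], [0, 0, 0], 0.3]
    - [[0, 0, -40], [0, 0, 0], 0.3]

```text
clock: 13.25
position: [574.8, -295.3, 165.5]
ee_rot: [0.491, 0.514, -0.485, 0.509]
contact_force: [-0.6, -0.6, -0.2]
gripper_width: 60.0
```

>>> arm_command:
  increments:
    - [[0, 0, -5], [0, 0, 0], 0.3]
    - [[0, 0, -10], [0, 0, 0], 0.3]
    - [[0, 0, -10], [0, 0, 0], 0.3]
    - [[0, 0, -10], [0, 0, 0], 0.3]
    - [[0, 0, -10], [0, 0, 0], 0.3]

```text
clock: 13.75
position: [574.6, -295.2, 165.0]
ee_rot: [0.534, 0.469, -0.527, 0.465]
contact_force: [0.6, 0.4, -0.3]
gripper_width: 59.8
```

```bash
cat > s.py <<'E'
from h import *
import sys
st,p,d=grab("wrist",sys.argv[1] if len(sys.argv)>1 else None); M=R.from_quat(st["ee_rot"]).as_matrix()
r=R.from_matrix(M); down=np.array([0,0,-1.]); ax=np.cross(M[:,0],down)
print(st["position"],"jaw",np.degrees(np.arctan2(M[1,1],M[0,1])),"level turn deg",np.degrees(ax),"w",st["gripper_width"],"F",st["contact_force"])
for b in((480,620,-140,50),(420,660,-380,-210),(480,580,190,300)): print(b); caps("wrist",st,p,d,b)
E
python3 s.py w6
```

```text
[ 574.6 -295.2  165. ] jaw -7.26146079462863 level turn deg [-0.6  0.2  0. ] w 59.78095617995172 F [ 0.6  0.4 -0.3]
(480, 620, -140, 50)
(420, 660, -380, -210)
   patch ((491.27105712890625, -283.32373046875), (84.01351928710938, 36.52040100097656), 83.39656829833984) z 13.683380806889318
wrist green cap all 536 [ 579.8 -289.9   87.5] top 211 [ 579.3 -292.1   95.6] mid-range [ 579.1 -292.9   94.7]
   patch ((577.9075317382812, -300.8160095214844), (29.2633056640625, 33.968753814697266), 82.49053955078125) z 13.861904224377241
   patch ((534.8229370117188, -288.9497985839844), (83.72596740722656, 35.22306442260742), 83.02346801757812) z 13.769829455516714
(480, 580, 190, 300)
```

View pics/w6.png

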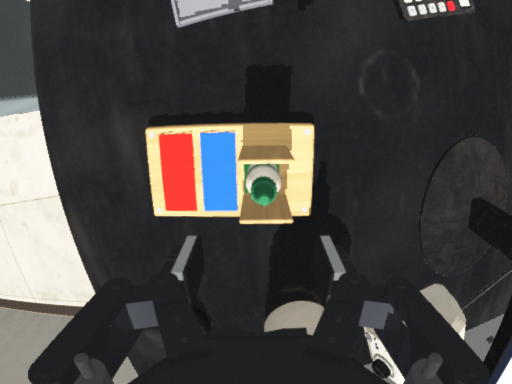

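The rack is clear in front of green (263,188), and the jaws straddle it fore and aft.

>>> arm_command:
  increments:
    - [[-0.6, 0, 0], [4, 1, 0], 0.3]
    - [[-0.6, 0, 0], [4, 1, -20], 0.3]
    - [[-0.6, 0, 0], [4, 1, -40], 0.3]
    - [[-0.6, 0, 0], [4, 1, -55], 0.3]
    - [[-0.6, 0, 0], [4, 1, -55], 0.3]

```text
clock: 14.3
position: [577.3, -293.5, 107.6]
ee_rot: [-0.53, -0.468, 0.531, -0.467]
contact_force: [-0.2, -0.0, -0.6]
gripper_width: 59.9
```

```bash
python3 s.py | sed -n '1p;3,8p'
```

```text
[ 577.3 -293.5  107.6] jaw -7.257753512529602 level turn deg [-0.1 -0.1 -0. ] w 59.875036702463056 F [-0.2 -0.  -0.6]
(420, 660, -380, -210)
   patch ((491.1876220703125, -284.3743896484375), (85.14334106445312, 36.53425216674805), 82.95204162597656) z 13.662789438227065
wrist green cap all 982 [ 580.1 -289.4   86.5] top 358 [ 579.8 -291.5   95.6] mid-range [ 579.8 -292.8   94.7]
   patch ((535.1407470703125, -288.9979248046875), (83.96017456054688, 35.58322525024414), 83.06936645507812) z 13.735937092581977
(480, 580, 190, 300)
```

>>> arm_command:
  increments:
    - [[0, 0, 0], [2, 0, -15], 0.3]
    - [[0, 0, 0], [2, 0, -30], 0.3]
    - [[0, 0, 0], [2, 0, -41], 0.3]
    - [[0, 0, 0], [2, 0, -41], 0.3]
    - [[0, 0, 0], [2, 0, -41], 0.3]

```text
clock: 14.85
position: [580.6, -294.1, 68.4]
ee_rot: [0.531, 0.467, -0.53, 0.468]
contact_force: [0.9, -0.7, 0.0]
gripper_width: 60.0
```

>>> arm_command:
  increments:
    - [[0, 0, 0], [0, 0, 0], 0.5]
    - [[0, 0, 0], [0, 0, 0], 0.8]
    - [[0, 0, 0], [0, 0, 0], 1]
    - [[0, 0, 0], [0, 0, 0], 1]
    - [[0, 0, 0], [0, 0, 0], 1]

```text
clock: 15.35
position: [581.0, -294.3, 69.2]
ee_rot: [0.531, 0.467, -0.53, 0.468]
contact_force: [-0.7, 0.1, 4.5]
gripper_width: 19.3
```

>>> arm_command:
  increments:
    - [[0, 0, 0], [0, 0, 20], 1]
    - [[0, 0, 0], [0, 0, 50], 1]
    - [[0, 0, 0], [0, 0, 85], 1]
    - [[0, 0, 0], [0, 0, 120], 1]
    - [[0, 0, 0], [0, 0, 120], 1]

```text
clock: 15.85
position: [583.8, -295.5, 195.4]
ee_rot: [0.532, 0.463, -0.528, 0.472]
contact_force: [0.3, -1.0, -0.2]
gripper_width: 19.4
```

>>> arm_command:
  increments:
    - [[0, 0, 0], [-4, 36, 0], 1]
    - [[0, 0, 0], [-8, 72, 0], 1]
    - [[0, 0, 0], [-12, 108, 0], 1]
    - [[0, 0, 0], [-16, 144, 0], 1]
    - [[0, 0, 0], [-19, 180, 0], 1]

```text
clock: 16.35
position: [559.7, -182.3, 189.9]
ee_rot: [0.534, 0.495, -0.494, 0.475]
contact_force: [-0.6, 1.0, 0.2]
gripper_width: 19.1
```

>>> arm_command:
  increments:
    - [[0, 0, 0], [-4, 36, 0], 1]
    - [[0, 0, 0], [-8, 72, 0], 1]
    - [[0, 0, 0], [-12, 108, 0], 1]
    - [[0, 0, 0], [-16, 144, 0], 1]
    - [[0, 0, 0], [-19, 180, 0], 1]

```text
clock: 16.85
position: [540.5, -98.9, 174.7]
ee_rot: [0.537, 0.526, -0.458, 0.474]
contact_force: [1.7, -0.4, -0.8]
gripper_width: 19.0
```

>>> arm_command:
  increments:
    - [[0, 0, 0], [-4, 36, 0], 1]
    - [[0, 0, 0], [-8, 72, 0], 1]
    - [[0, 0, 0], [-12, 108, 0], 1]
    - [[0, 0, 0], [-16, 140, 0], 1]
    - [[0, 0, 0], [-19, 170, 0], 1]

```text
clock: 17.35
position: [526.7, -13.8, 151.2]
ee_rot: [0.54, 0.556, -0.421, 0.471]
contact_force: [-0.2, 0.5, -0.8]
gripper_width: 19.3
```

>>> arm_command:
  increments:
    - [[0, 0, 0], [0, 0, -15], 1]
    - [[0, 0, 0], [0, 0, -30], 1]
    - [[0, 0, 0], [0, 0, -50], 1]
    - [[0, 0, 0], [0, 0, -50], 1]
    - [[0, 0, 0], [0, 0, -50], 1]

```text
clock: 17.85
position: [526.4, -14.2, 101.5]
ee_rot: [0.539, 0.557, -0.421, 0.471]
contact_force: [0.6, 0.5, -0.3]
gripper_width: 19.2
```

```bash
python3 s.py w7; python3 - <<'E'
from h import *
st,p,d=grab("wrist"); print(st["joints"],st["position"])
P=pts("wrist",st,d,mask(p,"orange")); P=P[(abs(P[:,0]-528)<60)&(abs(P[:,1]-243)<60)&(P[:,2]<15)]
print(len(P),P.min(0),P.max(0),np.median(P,0))
q=cv2.minEnclosingCircle(P[P[:,2]>6][:,:2].astype(np.float32)); print(q)
E
```

```text
[526.4 -14.2 101.5] jaw 3.6562593741408937 level turn deg [-11.7   1.5   0. ] w 19.15027327668369 F [ 0.6  0.5 -0.3]
(480, 620, -140, 50)
wrist red cap all 80 [546.5 -71.1  88.2] top 5 [531.7 -19.5 175. ] mid-range [531.8 -19.5 174.9]
wrist green cap all 1834 [525.3 -10.4 120.4] top 635 [525.3 -16.1 130.8] mid-range [525.6 -16.9 130.7]
wrist blue cap all 575 [552.1  -9.9  78.4] top 212 [552.  -12.4  88. ] mid-range [551.1 -13.6  99.4]
(420, 660, -380, -210)
(480, 580, 190, 300)
[ 0.2  0.4 -0.3 -0.3 -0.9 -3.1] [526.7 -14.1 101.2]Traceback (most recent call last):
  File "<stdin>", line 4, in <module>
    return umr_minimum(a, axis, None, out, keepdims, initial, where)
ValueError: zero-size array to reduction operation minimum which has no identity
```

View pics/w7.png

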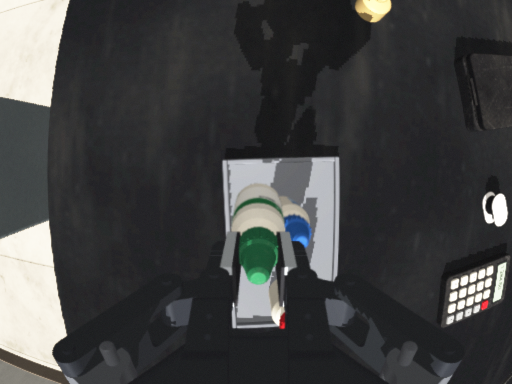

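Joint 6 ran into its limit (−3.1), which tilted the tool by 12° and stopped it short, with green beside blue over the tray. I'll lift straight up first, then unwind the wrist and level the tool.

>>> arm_command:
  increments:
    - [[0, 0, 0], [0, 0, 25], 1]
    - [[0, 0, 0], [0, 0, 50], 1]
    - [[0, 0, 0], [0, 0, 80], 1]
    - [[0, 0, 0], [0, 0, 100], 1]
    - [[0, 0, 0], [0, 0, 100], 1]

```text
clock: 18.45
position: [529.1, -20.4, 201.8]
ee_rot: [0.541, 0.559, -0.414, 0.473]
contact_force: [0.2, -0.5, -0.1]
gripper_width: 19.2
```

>>> arm_command:
  increments:
    - [[0, 0, 8], [0, 0, 0], 1]
    - [[0, 0, 16], [0, 0, 0], 1]
    - [[0, 0, 24], [0, 0, 0], 1]
    - [[0, 0, 32], [0, 0, 0], 1]
    - [[0, 0, 40], [0, 0, 0], 1]

```text
clock: 18.95
position: [528.6, -20.4, 200.0]
ee_rot: [0.315, 0.712, -0.226, 0.586]
contact_force: [-0.2, 0.3, -0.8]
gripper_width: 19.0
```

```bash
python3 s.py w8; python3 -c "
from h import *
print(readout.read_state()['joints'].round(2))"
```

```text
[528.6 -20.4 200. ] jaw 44.38334050542094 level turn deg [-10.5  -6.6  -0. ] w 19.018633457717 F [-0.2  0.3 -0.8]
(480, 620, -140, 50)
wrist red cap all 45 [490.1 -64.  270.6] top 28 [489.3 -65.6 273.4] mid-range [489.3 -65.4 273.3]
wrist green cap all 1832 [525.  -18.7 219.1] top 648 [528.7 -23.  229.3] mid-range [529.  -23.1 229.1]
(420, 660, -380, -210)
   patch ((483.4587707519531, -283.1161804199219), (86.28018951416016, 17.139598846435547), 79.6212158203125) z 13.589396941312202
(480, 580, 190, 300)
   patch ((527.1148071289062, 251.63009643554688), (85.21561431884766, 88.05917358398438), 76.57042694091797) z -0.17019114186126671
[ 0.1  0.3 -0.1 -0.2 -1.2 -2.4]
```

View pics/w8.png

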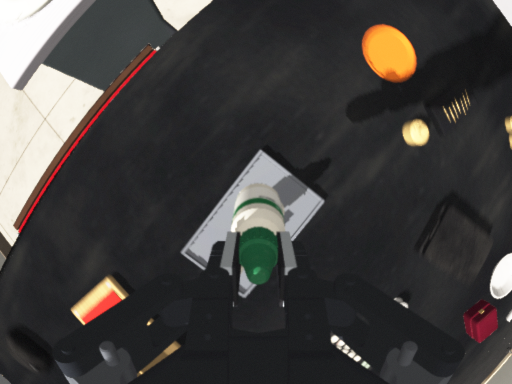

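>>> arm_command:
  increments:
    - [[-5, -3, 0], [0, 0, 0], 1]
    - [[-10.5, -6.6, 0], [0, 0, 0], 1]
    - [[-10.5, -6.6, 0], [0, 20, 0], 1]
    - [[-10.5, -6.6, 0], [0, 50, 0], 1]
    - [[-10.5, -6.6, 0], [0, 80, 0], 1]

```text
clock: 19.5
position: [528.3, 60.7, 198.5]
ee_rot: [0.272, 0.654, -0.272, 0.652]
contact_force: [0.6, -0.7, -0.0]
gripper_width: 19.4
```

>>> arm_command:
  increments:
    - [[0, 0, 6], [0, 35, 0], 1]
    - [[0, 0, 12], [0, 70, 0], 1]
    - [[0, 0, 18], [0, 105, 0], 1]
    - [[0, 0, 24], [0, 130, 0], 1]
    - [[0, 0, 24], [0, 130, 0], 1]

```text
clock: 20.0
position: [527.9, 193.3, 196.9]
ee_rot: [0.129, 0.697, -0.13, 0.694]
contact_force: [-0.3, 0.6, -0.8]
gripper_width: 19.3
```

```bash
python3 s.py w9; python3 - <<'E'
from h import *
st=readout.read_state(); print(st['joints'].round(2))
st,p,d=grab("top","t9"); caps("top",st,p,d,(480,620,-140,50))
st,p,d=grab("scene","s9"); caps("scene",st,p,d,(480,620,-140,50))
cv2.imwrite("pics/s9c.png",cv2.resize(p[100:340,140:380],None,fx=2.4,fy=2.4,interpolation=cv2.INTER_CUBIC))
E
```

```text
[527.9 193.3 196.9] jaw 68.8660288822412 level turn deg [-0.  -0.2 -0. ] w 19.31088729522454 F [-0.3  0.6 -0.8]
(480, 620, -140, 50)
wrist red cap all 276 [557.5 -83.1  73.3] top 70 [558.6 -85.6  84.6] mid-range [559.  -86.3  84.5]
wrist blue cap all 311 [546.9  -9.   74.3] top 88 [548.2 -11.6  84.7] mid-range [548.7 -12.5  84.2]
(420, 660, -380, -210)
   patch ((492.17742919921875, -267.8880920410156), (55.329341888427734, 35.170127868652344), 83.21095275878906) z 13.425770489194747
   patch ((533.9852905273438, -288.2403869628906), (84.1166763305664, 34.678062438964844), 82.5403823852539) z 13.443927877046235
(480, 580, 190, 300)
wrist red cap all 13 [539.  253.2 281.1] top 13 [539.  253.2 281.1] mid-range [539.1 253.2 280.9]
   patch ((531.625732421875, 244.63720703125), (83.72990417480469, 82.9107894897461), 69.97464752197266) z -0.3320098414803567
wrist green cap all 1568 [520.3 196.8 214.8] top 548 [523.8 194.8 226.3] mid-range [524.9 195.  225.9]
[ 0.6  0.3 -0.2 -0.  -1.1 -2.6]
top red cap all 50 [557.5 -89.6  79.7] top 19 [558.1 -91.5  87.2] mid-range [558.4 -91.4  87.7]
top blue cap all 43 [547.4 -16.3  79.7] top 21 [548.1 -17.1  86.2] mid-range [547.6 -17.1  86.5]
scene red cap all 105 [557.  -81.9  73.6] top 26 [557.9 -84.3  85.2] mid-range [558.2 -84.5  85.2]
scene blue cap all 109 [546.2  -7.5  74.1] top 28 [547.1  -9.5  84.9] mid-range [548.   -9.8  85. ]
```

View pics/s9c.png

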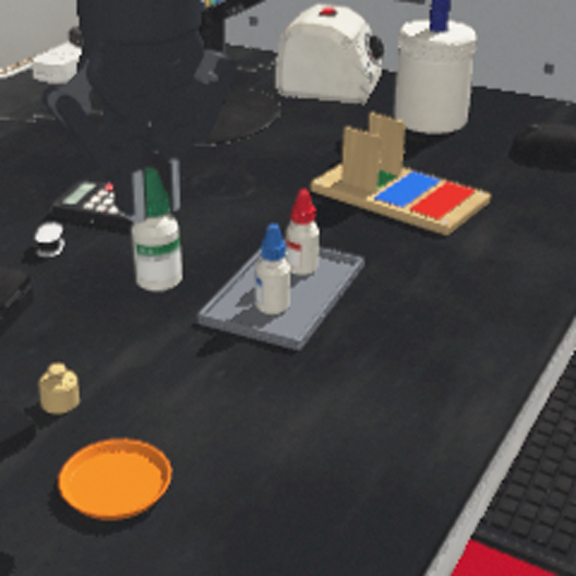

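The scene crop shows red and blue still upright in the tray, and green held upright and level. Now I'll measure the dish.

```bash
python3 - <<'E'
from h import *
st,p,d=grab("wrist"); print(st["position"])
m=mask(p,"orange")
b=max(blobs(m),key=lambda t:t[1][4]*(200<t[0][0]<420)); print(b[0],b[1])
c=max(cv2.findContours(b[2].astype(np.uint8),0,1)[0],key=len)[:,0]
W=np.array([ray("wrist",*q,9,st)[:2] for q in c],np.float32)
print(cv2.minEnclosingCircle(W),cv2.fitEllipse(W),W.min(0),W.max(0))
E
```

```text
[527.8 190.2 197.4]
[294.4 150.1] [ 268  114   71   70 1122]
((529.84619140625, 244.46875), 40.9691047668457) ((529.759033203125, 244.47900390625), (80.34516906738281, 80.66910552978516), 142.73065185546875) [489.3 203.6] [570.5 285. ]
```

>>> arm_command:
  increments:
    - [[0, 0, 0], [2, 25, 0], 1]
    - [[0, 0, 0], [2, 54, 0], 1]
    - [[0, 0, 0], [2, 54, -30], 1]
    - [[0, 0, 0], [2, 54, -60], 1]
    - [[0, 0, 0], [2, 54, -60], 1]

```text
clock: 20.7
position: [527.3, 241.2, 133.4]
ee_rot: [0.13, 0.699, -0.135, 0.69]
contact_force: [-1.0, -0.7, -0.8]
gripper_width: 19.1
```

>>> arm_command:
  increments:
    - [[0, 0, 0], [0, 0, -20], 1]
    - [[0, 0, 0], [0, 0, -40], 1]
    - [[0, 0, 0], [0, 0, -55], 1]
    - [[0, 0, 0], [0, 0, -55], 1]
    - [[0, 0, 0], [0, 0, -55], 1]

```text
clock: 21.2
position: [528.3, 241.0, 79.8]
ee_rot: [0.13, 0.698, -0.135, 0.691]
contact_force: [0.1, 0.3, 0.1]
gripper_width: 19.4
```

```bash
python3 s.py | sed -n '1p'
```

```text
[528.3 241.   79.8] jaw 68.37326593628457 level turn deg [ 0.3 -0.6  0. ] w 19.426185330944396 F [0.1 0.3 0.1]
```

Final target: TCP z ≈ 59.5.

>>> arm_command:
  increments:
    - [[0, -0.6, 0], [1, 3, -10], 1]
    - [[0, -0.6, 0], [1, 3, -17], 1]
    - [[0, -0.6, 0], [1, 3, -20], 1]
    - [[0, -0.6, 0], [1, 3, -20], 1]
    - [[0, -0.6, 0], [1, 3, -20], 1]

```text
clock: 21.75
position: [529.7, 244.4, 60.5]
ee_rot: [0.131, 0.694, -0.134, 0.695]
contact_force: [0.0, 0.8, -0.7]
gripper_width: 19.2
```

>>> arm_command:
  increments:
    - [[0, 0, 0], [0, 0, 0], 1]
    - [[0, 0, 0], [0, 0, 0], 0.7]
    - [[0, 0, 0], [0, 0, 0], 0.5]
    - [[0, 0, 0], [0, 0, 0], 0.5]
    - [[0, 0, 0], [0, 0, 0], 0.5]

```text
clock: 22.25
position: [529.7, 244.4, 60.6]
ee_rot: [0.131, 0.694, -0.134, 0.695]
contact_force: [0.6, 0.0, -0.3]
gripper_width: 42.8
```

>>> arm_command:
  increments:
    - [[0, 0, 0], [0, 0, 20], 0.5]
    - [[0, 0, 0], [0, 0, 50], 0.5]
    - [[0, 0, 0], [0, 0, 80], 0.5]
    - [[0, 0, 0], [0, 0, 110], 0.5]
    - [[0, 0, 0], [0, 0, 110], 0.5]

```text
clock: 22.75
position: [532.2, 245.9, 175.7]
ee_rot: [0.133, 0.692, -0.131, 0.698]
contact_force: [-0.4, -0.4, -0.3]
gripper_width: 42.8
```

```bash
python3 s.py w10; python3 -c "
from h import *
print(readout.read_state()['joints'].round(2))"
```

```text
[532.2 245.9 175.7] jaw 68.44485088751489 level turn deg [-0.1  0.5  0. ] w 42.82554647302905 F [-0.4 -0.4 -0.3]
(480, 620, -140, 50)
wrist red cap all 262 [557.6 -82.7  72.3] top 67 [558.3 -85.2  84. ] mid-range [558.3 -86.   84.2]
wrist blue cap all 305 [547.1  -8.4  73.2] top 83 [548.  -11.1  84.1] mid-range [547.8 -12.4  84. ]
(420, 660, -380, -210)
(480, 580, 190, 300)
   patch ((531.2721557617188, 243.71453857421875), (83.8425521850586, 82.40691375732422), 25.291627883911133) z -0.775799663292247
wrist green cap all 411 [520.  247.4  77.6] top 156 [522.1 246.2  85.8] mid-range [522.7 245.5  84.9]
[ 0.7  0.4 -0.2  0.  -1.  -2.7]
```

View pics/w10.png

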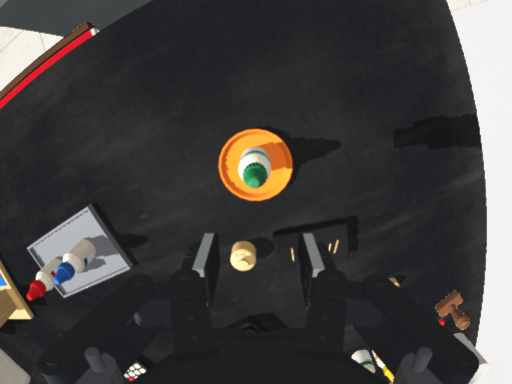

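Green stands in the dish at (255,165), though possibly a few mm off centre, so I'll check from all the cameras.

```bash
python3 - <<'E'
from h import *
for n in("wrist","top","scene"):
    st,p,d=grab(n,"c_"+n); caps(n,st,p,d,(480,580,190,300))
    m=mask(p,"orange",90); P=pts(n,st,d,m); k=(abs(P[:,0]-529)<55)&(abs(P[:,1]-244)<55)&(P[:,2]<16); Q=P[k]
    print(n,"dish all",(Q.min(0)+Q.max(0))/2, cv2.minEnclosingCircle(Q[:,:2].astype(np.float32)))
    # white body points: low saturation bright
    h=cv2.cvtColor(p,cv2.COLOR_BGR2HSV); w=cv2.inRange(h,(0,0,110),(180,70,255)); P=pts(n,st,d,w)
    for lo,hi in((12,28),(28,48)):
        B=P[(np.hypot(P[:,0]-528,P[:,1]-244)<30)&(P[:,2]>lo)&(P[:,2]<hi)]
        if len(B)>8:
            from scipy.optimize import least_squares
            f=least_squares(lambda c:np.hypot(B[:,0]-c[0],B[:,1]-c[1])-15.5,B[:,:2].mean(0),loss="soft_l1"); print("  body",lo,len(B),f.x)
E
```

```text
patch ((531.4799194335938, 242.85189819335938), (82.87810516357422, 84.24048614501953), 77.84735870361328) z -0.5673726372204442
wrist green cap all 430 [520.  247.3  77.5] top 168 [522.2 246.3  85.6] mid-range [523.1 245.4  84.7]
wrist dish all [531.8 243.1   4.7] ((531.8013305664062, 243.218505859375), 42.41844940185547)
  body 12 69 [524.3 245.8]
  body 28 173 [524.6 245.6]
top red cap all 9 [513.1 205.9 244. ] top 3 [498.  196.5 268.7] mid-range [497.6 196.3 269.4]
   patch ((528.6514892578125, 242.07382202148438), (77.62730407714844, 85.75536346435547), 76.47453308105469) z 0.22081968138661523
top dish all [529.7 242.6   4.8] ((528.87646484375, 244.48141479492188), 43.56336212158203)
  body 28 24 [517.6 215.3]
scene green cap all 183 [520.1 251.6  74.8] top 47 [521.7 249.6  85.4] mid-range [522.6 249.1  85.1]
scene dish all [534.8 240.1   5. ] ((534.3023071289062, 241.30787658691406), 46.76704788208008)
  body 12 131 [504.6 266.7]
  body 28 139 [524.  246.9]
```

Green is upright at (524.3, 245.7) but the dish centre is (529.6, 244), so it's 5 mm off. I'll regrip it and shift it over.

>>> arm_command:
  increments:
    - [[0, 0, 0], [-8, 0, -25], 0.5]
    - [[0, 0, 0], [-8, 0, -50], 0.5]
    - [[0, 0, 0], [-8, 0, -60], 0.5]
    - [[0, 0, 0], [-8, 0, -60], 0.5]
    - [[0, 0, 0], [-8, 0, -60], 0.5]

```text
clock: 23.45
position: [521.5, 244.2, 109.6]
ee_rot: [0.131, 0.695, -0.134, 0.695]
contact_force: [0.7, 0.6, -0.1]
gripper_width: 42.7
```

```bash
python3 s.py | sed -n '1p'
```

```text
[521.5 244.2 109.6] jaw 68.39105176534085 level turn deg [ 0.3 -0.1  0. ] w 42.74940304883836 F [ 0.7  0.6 -0.1]
```

>>> arm_command:
  increments:
    - [[0, 0, 0], [3, 1, -20], 0.5]
    - [[0, 0, 0], [3, 1, -40], 0.5]
    - [[0, 0, 0], [3, 1, -51], 0.5]
    - [[0, 0, 0], [3, 1, -51], 0.5]
    - [[0, 0, 0], [3, 1, -51], 0.5]

```text
clock: 24.0
position: [525.4, 245.8, 60.1]
ee_rot: [0.131, 0.694, -0.134, 0.695]
contact_force: [0.1, -0.1, 0.6]
gripper_width: 42.6
```

>>> arm_command:
  increments:
    - [[0, 0, 0], [0, 0, 0], 0.7]
    - [[0, 0, 0], [0, 0, 0], 1]
    - [[0, 0, 0], [0, 0, 0], 1]
    - [[0, 0, 0], [0, 0, 0], 1]
    - [[0, 0, 0], [0, 0, 0], 1]

```text
clock: 24.5
position: [526.3, 246.3, 61.6]
ee_rot: [0.132, 0.693, -0.133, 0.696]
contact_force: [-0.3, -0.3, 6.0]
gripper_width: 19.1
```

>>> arm_command:
  increments:
    - [[0, 0, 0], [0, 0, 5], 1]
    - [[0, 0, 0], [3, -1, 6], 1]
    - [[0, 0, 0], [5, -1, 6], 1]
    - [[0, 0, 0], [5, -1, 3], 1]
    - [[0, 0, 0], [5, -1, 1], 1]

```text
clock: 25.0
position: [531.0, 245.0, 61.9]
ee_rot: [0.132, 0.693, -0.133, 0.696]
contact_force: [-0.0, -0.2, -0.6]
gripper_width: 18.9
```

>>> arm_command:
  increments:
    - [[0, 0, 0], [0, 0, 0], 1]
    - [[0, 0, 0], [0, 0, 0], 0.7]
    - [[0, 0, 0], [0, 0, 0], 0.5]
    - [[0, 0, 0], [0, 0, 0], 0.5]
    - [[0, 0, 0], [0, 0, 0], 0.5]

```text
clock: 25.5
position: [531.0, 245.0, 61.8]
ee_rot: [0.132, 0.693, -0.133, 0.696]
contact_force: [0.3, -0.1, -0.1]
gripper_width: 42.9
```

>>> arm_command:
  increments:
    - [[0, 0, 0], [0, 0, 20], 0.5]
    - [[0, 0, 0], [0, 0, 50], 0.5]
    - [[0, 0, 0], [0, 0, 80], 0.5]
    - [[0, 0, 0], [0, 0, 110], 0.5]
    - [[0, 0, 0], [0, 0, 110], 0.5]

```text
clock: 26.0
position: [533.4, 246.6, 177.0]
ee_rot: [0.134, 0.691, -0.13, 0.698]
contact_force: [0.1, 0.8, -0.2]
gripper_width: 42.5
```

```bash
cat > body.py <<'E'
from h import *
from scipy.optimize import least_squares
def body(n,st,p,d,x,y,zb,r=25):
    h=cv2.cvtColor(p,cv2.COLOR_BGR2HSV); P=pts(n,st,d,cv2.inRange(h,(0,0,110),(180,70,255)))
    for lo,hi in((8,24),(24,44)):
        B=P[(np.hypot(P[:,0]-x,P[:,1]-y)<r)&(P[:,2]>zb+lo)&(P[:,2]<zb+hi)]
        if len(B)>8: print("  body",lo,len(B),least_squares(lambda c:np.hypot(B[:,0]-c[0],B[:,1]-c[1])-15.5,B[:,:2].mean(0),loss="soft_l1").x)
E
python3 - <<'E'
from body import *
st,p,d=grab("wrist"); print(st["position"]); caps("wrist",st,p,d,(480,580,190,300)); body("wrist",st,p,d,529,244,4)
body("wrist",st,p,d,549,-12,4);body("wrist",st,p,d,558,-86,4)
st,p,d=grab("scene"); body("scene",st,p,d,549,-12,4); body("scene",st,p,d,558,-86,4)
E
```

```text
[533.4 246.6 177. ]
   patch ((531.7064208984375, 243.73109436035156), (80.95059204101562, 83.43062591552734), 65.83991241455078) z -0.6044427554776064
wrist green cap all 416 [524.8 246.   77.3] top 157 [527.  244.9  85.7] mid-range [527.2 244.2  84.9]
  body 8 74 [529.2 244.5]
  body 24 176 [529.5 244.3]
  body 8 176 [549.6 -14.2]
  body 24 241 [549.4 -14.4]
  body 8 77 [559.5 -88.7]
  body 24 164 [559.6 -89. ]
  body 8 93 [549.5 -13.2]
  body 24 118 [549.6 -13.3]
  body 8 78 [560.1 -87.6]
  body 24 86 [559.9 -87.6]
```

Green is now at (529.4, 244.4), which is centred. Next I'll fetch blue from (549.5, −13.5).

>>> arm_command:
  increments:
    - [[0, 0, 4], [2, -35, 0], 0.5]
    - [[0, 0, 8], [5, -70, 0], 0.5]
    - [[0, 0, 12], [7, -105, 0], 0.5]
    - [[0, 0, 15], [9, -140, 0], 0.5]
    - [[0, 0, 15], [10, -170, 0], 0.5]

```text
clock: 26.6
position: [539.8, 73.3, 170.7]
ee_rot: [0.04, 0.706, -0.041, 0.706]
contact_force: [0.8, 0.4, -0.2]
gripper_width: 42.5
```

>>> arm_command:
  increments:
    - [[0, 0, 0], [2, -35, 0], 0.5]
    - [[0, 0, 0], [4, -70, -20], 0.5]
    - [[0, 0, 0], [6, -90, -50], 0.5]
    - [[0, 0, 0], [6, -90, -68], 0.5]
    - [[0, 0, 0], [6, -90, -68], 0.5]

```text
clock: 27.1
position: [542.7, -18.1, 98.7]
ee_rot: [0.04, 0.709, -0.043, 0.703]
contact_force: [-0.7, 0.3, 0.8]
gripper_width: 42.9
```

```bash
python3 - <<'E'
from body import *
st,p,d=grab("wrist"); body("wrist",st,p,d,549,-12,4);body("wrist",st,p,d,558,-86,4); print(st["joints"])
E
python3 s.py | sed -n '1,4p'
```

```text
body 8 220 [549.8 -14.7]
  body 24 447 [549.9 -14.7]
  body 8 312 [559.7 -88.4]
  body 24 485 [559.9 -88.9]
[ 0.3  0.4 -0.4  0.  -0.8 -2. ]
[544.3 -17.4 100.7] jaw 83.38486206932424 level turn deg [ 0.2 -0.3  0. ] w 42.378527588532386 F [0.5 0.6 0.3]
(480, 620, -140, 50)
wrist red cap all 913 [555.8 -85.3  75.2] top 297 [557.6 -87.   85. ] mid-range [558.5 -88.1  84.5]
wrist blue cap all 804 [545.  -12.7  77.7] top 358 [547.1 -14.3  85.5] mid-range [548.  -14.7  84.9]
```

>>> arm_command:
  increments:
    - [[0, 0, 0], [3, 2, 0], 0.5]
    - [[0, 0, 0], [5.4, 3, -10], 0.5]
    - [[0, 0, 0], [5.4, 3, -30], 0.5]
    - [[0, 0, 0], [5.4, 3, -43], 0.5]
    - [[0, 0, 0], [5.4, 3, -43], 0.5]

```text
clock: 27.7
position: [549.8, -13.5, 57.4]
ee_rot: [0.039, 0.707, -0.041, 0.704]
contact_force: [-0.1, 0.1, -0.6]
gripper_width: 42.7
```

>>> arm_command:
  increments:
    - [[0, 0, 0], [0, 0, 0], 0.7]
    - [[0, 0, 0], [0, 0, 0], 1]
    - [[0, 0, 0], [0, 0, 0], 1]
    - [[0, 0, 0], [0, 0, 0], 1]
    - [[0, 0, 0], [0, 0, 0], 1]

```text
clock: 28.2
position: [550.2, -13.4, 58.0]
ee_rot: [0.039, 0.707, -0.041, 0.705]
contact_force: [0.5, 0.3, 2.3]
gripper_width: 19.1
```

>>> arm_command:
  increments:
    - [[0, 0, 0], [0, 0, 20], 1]
    - [[0, 0, 0], [0, 0, 50], 1]
    - [[0, 0, 0], [0, 0, 85], 1]
    - [[0, 0, 0], [0, 0, 120], 1]
    - [[0, 0, 0], [0, 0, 120], 1]

```text
clock: 28.7
position: [553.5, -13.1, 183.7]
ee_rot: [0.04, 0.703, -0.04, 0.709]
contact_force: [0.2, 0.3, 0.2]
gripper_width: 19.3
```

>>> arm_command:
  increments:
    - [[0, 0, 0], [-2, -36, 0], 1]
    - [[0, 0, 0], [-5, -72, 0], 1]
    - [[0, 0, 0], [-7, -108, 0], 1]
    - [[0, 0, 0], [-9, -138, 0], 1]
    - [[0, 0, 0], [-9, -138, 0], 1]

```text
clock: 29.2
position: [543.5, -153.8, 183.0]
ee_rot: [0.041, 0.703, -0.042, 0.708]
contact_force: [0.6, 0.2, -1.3]
gripper_width: 19.4
```

>>> arm_command:
  increments:
    - [[0, 0, 0], [-2, -36, 0], 1]
    - [[0, 0, 0], [-5, -72, 0], 1]
    - [[0, 0, 0], [-8, -108, 0], 1]
    - [[0, 0, 0], [-9, -136, 0], 1]
    - [[0, 0, 0], [-9, -136, -20], 1]

```text
clock: 29.7
position: [536.1, -292.9, 164.8]
ee_rot: [0.041, 0.701, -0.044, 0.71]
contact_force: [0.0, 0.7, -1.1]
gripper_width: 19.1
```

>>> arm_command:
  increments:
    - [[0, 0, 0], [0, 0, 0], 1]
    - [[0, 0, 0], [0, 0, -20], 1]
    - [[0, 0, 0], [0, 0, -50], 1]
    - [[0, 0, 0], [0, 0, -50], 1]
    - [[0, 0, 0], [0, 0, -50], 1]

```text
clock: 30.2
position: [536.5, -292.4, 115.4]
ee_rot: [0.041, 0.702, -0.043, 0.71]
contact_force: [0.3, -0.3, 0.2]
gripper_width: 19.3
```

```bash
python3 s.py w11
```

```text
[ 536.5 -292.4  115.4] jaw 83.2023962752758 level turn deg [0.3 0.7 0. ] w 19.324279737291384 F [ 0.3 -0.3  0.2]
(480, 620, -140, 50)
wrist red cap all 613 [557.2 -94.2  73.6] top 156 [558.5 -91.8  84.9] mid-range [559.  -90.9  84.7]
(420, 660, -380, -210)
   patch ((491.3487548828125, -283.4369812011719), (84.22595977783203, 35.137264251708984), 83.32611083984375) z 13.847496390551669
   patch ((572.4901123046875, -274.031982421875), (3.7216975688934326, 17.78818702697754), 85.6530990600586) z 13.888445663631487
wrist blue cap all 1649 [ 530.3 -292.5  133.1] top 550 [ 532.7 -292.8  142.7] mid-range [ 534.  -293.   142.1]
   patch ((584.0551147460938, -294.71630859375), (83.37870788574219, 134.1851348876953), 83.43221282958984) z 13.96968486283103
(480, 580, 190, 300)
```

>>> arm_command:
  increments:
    - [[0, 0.7, 0], [-1.7, 3.4, 0], 1]
    - [[0, 0.7, 0], [-1.7, 3.4, -20], 1]
    - [[0, 0.7, 0], [-1.7, 3.4, -38], 1]
    - [[0, 0.7, 0], [-1.7, 3.4, -46], 1]
    - [[0, 0.7, 0], [-1.7, 3.4, -47], 1]

```text
clock: 30.75
position: [535.4, -289.1, 69.3]
ee_rot: [0.04, 0.705, -0.044, 0.706]
contact_force: [-0.0, -0.5, 0.2]
gripper_width: 19.3
```

>>> arm_command:
  increments:
    - [[0, 0, 0], [0, 0, 0], 1]
    - [[0, 0, 0], [0, 0, 0], 1]
    - [[0, 0, 0], [0, 0, 0], 1]
    - [[0, 0, 0], [0, 0, 0], 1]
    - [[0, 0, 0], [0, 0, 0], 1]

```text
clock: 31.25
position: [535.6, -289.2, 69.7]
ee_rot: [0.04, 0.705, -0.044, 0.707]
contact_force: [-0.0, 1.1, -1.3]
gripper_width: 19.3
```

>>> arm_command:
  increments:
    - [[0, 0, 0], [-0.5, 0, -1.5], 1]
    - [[0, 0, 0], [-0.5, 0, -1.5], 1]
    - [[0, 0, 0], [-0.5, 0, -1.5], 0.7]
    - [[0, 0, 0], [-0.5, 0, -1.5], 0.5]
    - [[0, 0, 0], [-0.5, 0, -1.5], 0.5]

```text
clock: 31.75
position: [535.1, -289.2, 68.2]
ee_rot: [0.04, 0.705, -0.044, 0.707]
contact_force: [1.0, -0.0, 0.4]
gripper_width: 42.9
```

>>> arm_command:
  increments:
    - [[0, 0, 0], [0, 0, 0], 0.5]
    - [[0, 0, 0], [0, 0, 20], 0.5]
    - [[0, 0, 0], [0, 0, 50], 0.5]
    - [[0, 0, 0], [0, 0, 80], 0.5]
    - [[0, 0, 0], [0, 0, 80], 0.5]

```text
clock: 32.25
position: [537.9, -290.3, 153.3]
ee_rot: [0.038, 0.702, -0.044, 0.71]
contact_force: [0.5, 0.1, -0.6]
gripper_width: 42.7
```

```bash
python3 - <<'E'
from body import *
st,p,d=grab("wrist"); print(st["position"],st["contact_force"]); body("wrist",st,p,d,534.7,-289,14); caps("wrist",st,p,d,(420,660,-380,-210))
E
```

```text
[ 537.9 -290.3  153.3] [ 0.5  0.1 -0.6]
  body 8 122 [ 534.8 -290.9]
  body 24 268 [ 535.  -290.9]
wrist red cap all 10 [ 532.9 -224.3  254.1] top 10 [ 532.9 -224.3  254.1] mid-range [ 533.  -224.4  253. ]
   patch ((491.0084533691406, -283.203369140625), (83.79960632324219, 35.38987731933594), 83.27470397949219) z 13.825332805029092
wrist green cap all 13 [ 539.3 -290.5   90.2] top 8 [ 538.4 -291.2   97. ] mid-range [ 538.2 -291.2   96.9]
   patch ((578.0043334960938, -293.87548828125), (43.109249114990234, 34.6164436340332), 83.31643676757812) z 13.998437124599548
wrist blue cap all 638 [ 530.4 -289.9   86.6] top 233 [ 532.6 -290.5   95.7] mid-range [ 533.1 -290.7   94.8]
   patch ((534.3810424804688, -288.635498046875), (82.94121551513672, 35.24658203125), 83.2625503540039) z 13.926539265610472
```

Blue stands within 2 mm of the middle of its strip. Red is next.

>>> arm_command:
  increments:
    - [[0, 0.6, 0], [4, 35, 0], 0.5]
    - [[0, 0.6, 0], [8, 75, 0], 0.5]
    - [[0, 0.6, 0], [13, 120, 0], 0.5]
    - [[0, 0.6, 0], [18, 160, 0], 0.5]
    - [[0, 0.6, 0], [22, 201, 0], 0.5]

```text
clock: 32.8
position: [557.8, -87.0, 149.6]
ee_rot: [0.039, 0.708, -0.044, 0.704]
contact_force: [0.8, 0.3, -0.4]
gripper_width: 42.7
```

>>> arm_command:
  increments:
    - [[0, 0, 0], [0, 0, 0], 0.5]
    - [[0, 0, 0], [0, 0, -20], 0.5]
    - [[0, 0, 0], [0, 0, -48], 0.5]
    - [[0, 0, 0], [0, 0, -48], 0.5]
    - [[0, 0, 0], [0, 0, -48], 0.5]

```text
clock: 33.3
position: [557.3, -87.5, 101.0]
ee_rot: [0.039, 0.708, -0.045, 0.703]
contact_force: [0.8, -0.4, 0.5]
gripper_width: 42.9
```

```bash
python3 - <<'E'
from body import *
st,p,d=grab("wrist"); body("wrist",st,p,d,558,-87,4)
E
python3 s.py | sed -n '1,3p'
```

```text
body 8 203 [560.  -89.1]
  body 24 417 [560.1 -89.1]
[558.1 -87.5 102. ] jaw 83.21318672132409 level turn deg [ 0.4 -0.3  0. ] w 42.97881501144214 F [0.1 0.4 0.4]
(480, 620, -140, 50)
wrist red cap all 951 [555.2 -88.   76. ] top 339 [557.3 -88.5  85.4] mid-range [558.5 -88.6  84.6]
```

>>> arm_command:
  increments:
    - [[0, 0, 0], [1.5, -1, -15], 0.5]
    - [[0, 0, 0], [1.5, -1, -32], 0.5]
    - [[0, 0, 0], [1.5, -1, -44], 0.5]
    - [[0, 0, 0], [1.5, -1, -44], 0.5]
    - [[0, 0, 0], [1.5, -1, -44], 0.5]

```text
clock: 33.9
position: [560.5, -88.5, 59.2]
ee_rot: [0.039, 0.707, -0.044, 0.705]
contact_force: [-0.9, 0.7, -1.0]
gripper_width: 42.6
```

>>> arm_command:
  increments:
    - [[0, 0, 0], [0, 0, 0], 0.7]
    - [[0, 0, 0], [0, 0, 0], 1]
    - [[0, 0, 0], [0, 0, 0], 1]
    - [[0, 0, 0], [0, 0, 0], 1]
    - [[0, 0, 0], [0, 0, 0], 1]

```text
clock: 34.4
position: [561.6, -88.4, 60.5]
ee_rot: [0.039, 0.706, -0.044, 0.706]
contact_force: [0.2, 0.3, 5.8]
gripper_width: 19.6
```

>>> arm_command:
  increments:
    - [[0, 0, 0], [0, 0, 20], 1]
    - [[0, 0, 0], [0, 0, 50], 1]
    - [[0, 0, 0], [0, 0, 85], 1]
    - [[0, 0, 0], [0, 0, 120], 1]
    - [[0, 0, 0], [0, 0, 120], 1]

```text
clock: 34.9
position: [564.5, -88.5, 185.8]
ee_rot: [0.039, 0.702, -0.044, 0.71]
contact_force: [1.2, 0.6, -0.6]
gripper_width: 19.1
```

>>> arm_command:
  increments:
    - [[0, 0.5, 0], [-15, -38, 0], 1]
    - [[0, 0.5, 0], [-32, -80, 0], 1]
    - [[0, 0.5, 0], [-48, -122, 0], 1]
    - [[0, 0.5, 0], [-64, -162, 0], 1]
    - [[0, 0.5, 0], [-73, -195, 0], 1]

```text
clock: 35.4
position: [489.4, -284.9, 184.8]
ee_rot: [0.039, 0.706, -0.044, 0.706]
contact_force: [0.7, 0.0, 0.4]
gripper_width: 19.5
```

>>> arm_command:
  increments:
    - [[0, 0, 0], [0, 0, 0], 1]
    - [[0, 0, 0], [0, 0, -20], 1]
    - [[0, 0, 0], [0, 0, -50], 1]
    - [[0, 0, 0], [0, 0, -70], 1]
    - [[0, 0, 0], [0, 0, -70], 1]

```text
clock: 35.9
position: [486.8, -283.4, 111.0]
ee_rot: [0.041, 0.709, -0.043, 0.703]
contact_force: [0.1, 0.7, -0.7]
gripper_width: 19.2
```

```bash
python3 s.py w12
```

```text
[ 486.8 -283.4  111. ] jaw 83.21043317226108 level turn deg [ 0.2 -0.5  0. ] w 19.241138033125008 F [ 0.1  0.7 -0.7]
(480, 620, -140, 50)
(420, 660, -380, -210)
wrist red cap all 1625 [ 480.1 -283.2  126. ] top 539 [ 482.7 -283.6  135.8] mid-range [ 484.1 -283.9  135.2]
   patch ((491.7841796875, -283.8442687988281), (83.96638488769531, 36.790401458740234), 83.35304260253906) z 13.933667293137376
wrist green cap all 12 [ 497.1 -287.   131.1] top 7 [ 496.8 -289.5  133.9] mid-range [ 497.1 -285.4  133.3]
   patch ((584.9241943359375, -297.0650939941406), (40.318763732910156, 25.031204223632812), 87.48959350585938) z 13.83393282833174
wrist blue cap all 644 [ 528.9 -290.1   89.5] top 24 [ 479.6 -284.7  118.9] mid-range [ 478.7 -283.   119.7]
   patch ((559.6385498046875, -292.671875), (83.30956268310547, 85.11333465576172), 82.39225006103516) z 13.865760229531034
(480, 580, 190, 300)
```

Target TCP is (492, −284, 70.5).

>>> arm_command:
  increments:
    - [[0, -0.5, 0], [5.5, -0.5, 0], 1]
    - [[0, -0.5, 0], [5.5, -0.5, -15], 1]
    - [[0, -0.5, 0], [5.5, -0.5, -30], 1]
    - [[0, -0.5, 0], [5.5, -0.5, -39], 1]
    - [[0, -0.5, 0], [5.5, -0.5, -40], 1]

```text
clock: 36.45
position: [494.0, -284.4, 72.9]
ee_rot: [0.04, 0.704, -0.043, 0.707]
contact_force: [-0.2, 0.5, 0.0]
gripper_width: 19.4
```

>>> arm_command:
  increments:
    - [[0, 0, 0], [0, 0, 0], 1]
    - [[0, 0, 0], [0, 0, 0], 1]
    - [[0, 0, 0], [0, 0, 0], 1]
    - [[0, 0, 0], [0, 0, 0], 1]
    - [[0, 0, 0], [0, 0, 0], 1]

```text
clock: 36.95
position: [494.1, -284.4, 73.2]
ee_rot: [0.04, 0.704, -0.043, 0.707]
contact_force: [-1.1, -0.4, 0.0]
gripper_width: 18.4
```

>>> arm_command:
  increments:
    - [[0, 0, 0], [-2, 0, -1.5], 1]
    - [[0, 0, 0], [-2, 0, -2.7], 1]
    - [[0, 0, 0], [-2, 0, -2.7], 1]
    - [[0, 0, 0], [-2, 0, -2.7], 1]
    - [[0, 0, 0], [-2, 0, -2.7], 1]

```text
clock: 37.45
position: [492.0, -284.4, 70.5]
ee_rot: [0.04, 0.704, -0.043, 0.707]
contact_force: [-0.7, 0.0, 1.7]
gripper_width: 19.2
```

>>> arm_command:
  increments:
    - [[0, 0, 0], [0, 0, 0], 0.7]
    - [[0, 0, 0], [0, 0, 0], 0.5]
    - [[0, 0, 0], [0, 0, 0], 0.5]
    - [[0, 0, 0], [0, 0, 0], 0.5]
    - [[0, 0, 0], [0, 0, 0], 0.5]

```text
clock: 37.95
position: [492.1, -284.5, 70.5]
ee_rot: [0.04, 0.704, -0.043, 0.707]
contact_force: [-0.1, -0.9, -0.5]
gripper_width: 42.7
```

>>> arm_command:
  increments:
    - [[0, 0, 0], [0, 0, 20], 0.5]
    - [[0, 0, 0], [0, 0, 50], 0.5]
    - [[0, 0, 0], [0, 0, 80], 0.5]
    - [[0, 0, 0], [0, 0, 110], 0.5]
    - [[0, 0, 0], [0, 0, 130], 0.5]

```text
clock: 38.45
position: [492.7, -284.7, 203.1]
ee_rot: [0.039, 0.703, -0.044, 0.709]
contact_force: [1.2, -0.0, -0.3]
gripper_width: 42.5
```

```bash
python3 - <<'E'
from body import *
st,p,d=grab("wrist","w13"); print(st["position"],st["contact_force"]); body("wrist",st,p,d,534.7,-289,14); body("wrist",st,p,d,491.3,-284,14); caps("wrist",st,p,d,(420,660,-380,-210))
st,p,d=grab("scene","s13"); body("scene",st,p,d,534.7,-289,14); body("scene",st,p,d,491.3,-284,14);body("scene",st,p,d,529,244,4)
cv2.imwrite("pics/s13c.png",cv2.resize(p[100:340,100:380],None,fx=2.4,fy=2.4,interpolation=cv2.INTER_CUBIC))
E
```

```text
[ 492.7 -284.7  203.1] [ 1.2 -0.  -0.3]
  body 8 100 [ 535. -291.]
  body 24 214 [ 535. -291.]
  body 8 71 [ 490.9 -285.1]
  body 24 164 [ 491.1 -285.1]
wrist red cap all 430 [ 487.5 -284.    87. ] top 165 [ 489.4 -284.9   95.8] mid-range [ 490.2 -284.9   94.9]
   patch ((496.65185546875, -284.167724609375), (84.23265838623047, 46.98248291015625), 83.1351547241211) z 13.904289649053737
   patch ((578.640625, -294.21697998046875), (42.89179611206055, 34.614593505859375), 83.17789459228516) z 13.806960253445823
wrist blue cap all 398 [ 529.9 -290.1   87.6] top 142 [ 531.5 -291.5   98.4] mid-range [ 505.5 -316.9  193.2]
   patch ((550.3129272460938, -290.5031433105469), (83.37869262695312, 65.11566162109375), 83.51142883300781) z 13.99006805680773
  body 8 60 [ 534.7 -289.4]
  body 24 82 [ 534.2 -289.2]
  body 8 64 [ 491.  -283.4]
  body 24 75 [ 490.9 -283.3]
  body 8 129 [528.6 245.7]
  body 24 139 [528.7 245.4]
```

View pics/s13c.png

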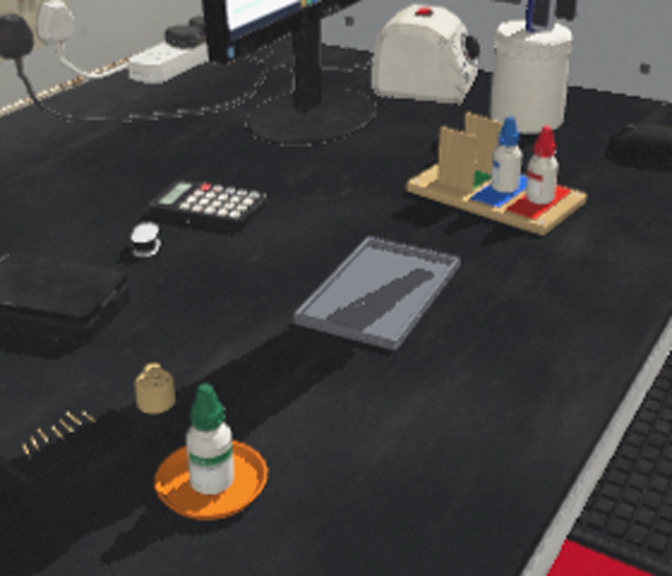

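The final crop shows all three bottles upright: green mid-dish at (210,450), blue and red on their own strips at (508,160) and (543,170). The weight and stone look to be where they started, and the gripper is clear.

```bash
python3 -c "
from bench import arm
print(arm.job_done())"
```

```text
the job is handed in; nothing more can be done
None
```

The job is done and handed in at about 38.5 s on the robot clock, in the order you asked: red and blue to the grey tray, green to the orange dish, then blue and red back to the rack. All three bottles ended upright.

**Last checks (x, y in mm):**

| Bottle | Measured at | Centre of its place |
|---|---|---|
| green | (529, 245) | dish (529.6, 244) |
| blue | (535, −290) | blue strip (534.7, −289) |
| red | (491, −284) | red strip (491.3, −284) |

- **Disagreement:** the wrist and scene cameras differ by 1–2 mm in y.
- **Gripper:** it finished about 105 mm above the bottle caps, touching nothing.
- **Bystanders:** the brass weight and the touchstone look untouched in the last picture, but I did not measure them.

**Two things went wrong on the way:**
- **Wrist joint at its limit:** while carrying green over the tray, the last joint reached the end of its range. The tool tilted about 12° and came down with green right beside the blue bottle. I lifted it clear and levelled it. No force showed, and red and blue measured unmoved afterwards.
- **Green off centre:** it first landed about 5 mm off the middle of the dish, so I regripped it and moved it over.

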